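# Load the sampler rail and start the run

### The arm

A 7-joint arm with a two-finger parallel gripper is mounted at the origin on the work surface. World frame = base frame: x ahead of the robot, y to its left, z up, the work surface at z = 0. Lengths are in m, angles in rad, forces in N, time in s.
With the tool pointing down it reaches from about 0.4 to 0.925 m from the base axis. Payload 4.1 kg.
Tool frame: the origin (TCP) lies midway between the tips of the shut fingers; the grasp point (between the pads) lies 19 mm behind it; z points along the fingers, y is the direction in which the jaws open and shut (so a half turn about z gives the same grasp; the last joint's range is limited). The gripper opens to 85 mm and grips with 20 to 120 N. Pads are 22 mm wide; open, the fingers measure 114 mm over their backs; the gripper's body (76 mm by 85 mm) begins 54 mm behind the grasp point. The pads swing forward as they close: fully open they stand 13 mm farther back than shut.
Start: joints at [-1.287, 0.398, 0.045, 1.537, -0.019, 1.207, -0.051], TCP at [0.243, 0.603, 0.209] pointing down, gripper open.
Joint ranges: [-2.82, 2.82], [-0.49, 2.23], [-1.37, 1.46], [0, 2.46], [-1.36, 4.5], [0.23, 2], [-2.94, 2.94]. Speed limits (rad/s): [2.57, 2.57, 3.14, 3.14, 3.14, 3.14, 3.14].

### API

Orientations are given as a unit quaternion [w, x, y, z].
In Python, from workcell import get_state, snapshot, calibration, hand_in gives the robot as it stands.
- The arm moves only by the shell command python3 -m handwheel 'ROWS' [FORCE]. ROWS is JSON, one flat list of numbers, 5 for each row, row after row: the shift along the tool's x, y, z in cm, then the turn about the tool's z in rad, then the finger opening in cm, from 0 to 8.54. In form: [dx, dy, dz, twist, jaw, dx, dy, dz, twist, jaw, ...]. A call has 1 to 8 rows; each row is the pose to reach, as a shift and turn from the pose commanded when the call began, along the tool's axes at that moment; what a row does not reach only later rows make up. A row lasts 1/12 s, in which the tool goes at most 41.7 mm and 7.16 degrees, less where a joint would pass 70% of its speed; a pose out of reach is approached as far as the arm can. A call with a gripper value outside its range is refused whole. The fingers move at their own pace and stop on an object; FORCE is the grip in N (left out, the last holds). Time passes only in rows, so rows that repeat a pose let the fingers close. It gives the time, the measured TCP pose, the force and the opening at its end, in the units of the state.
- get_state(): the state, without advancing time (a new reading comes with each control period).
- snapshot(name): name is "scene" or "top" or "wrist"; returns (picture, depth): 480x640x3 uint8, blue, green, red; 480x640 float32, m along the optical axis (not along the pixel's ray), 0 where there is no reading.
- calibration(name): a dict with "vertical_fov" (degrees; the focal length in pixels is half the picture's height over the tangent of half this angle, whatever the lens; pixels are square), "cx", "cy" (the principal point, pixels), "origin" and "rotation" of the camera in the world; the wrist camera has in their place "hand_eye" (4x4, takes a point from camera to tool coordinates, whose origin is the TCP and whose axes are the flange's). Camera axes: x right, y down, z forward; pixel columns grow to the right and rows downward; lengths in m; the calibration is good to about 2 mm. A picture is of the moment at which its call begins: read the wrist's pose just before it. calibration takes no time and is no camera call.
- hand_in(): hands the job in, once; it reports no verdict.
The state is a dict: "clock": time; "qpos": joint angles; "qd": joint speeds; "joint_torque": joint torques, N m; "tool_pos": TCP position; "tcp_rot": TCP orientation; "wrist_force": force on the tool from outside, world axes, zero at the start; "ft_torque": the same for the moment, N m; "finger_gap": opening from 0.0 (shut) to 1.0 (fully open).
Only numpy, scipy, OpenCV 4.12 (cv2) and the standard library are available. Lean on these libraries where they do the work, as an engineer would, in place of code of your own. Each camera call takes 0.05 s, during which the arm holds its last target. There are 200 camera calls.

### The job

Hook every sample carrier on the bench onto the open, unguarded end of the sampler's rail and slide it along under the guard until it hangs centred at the mark of its own colour. Turn the blank selector clockwise from its anticlockwise end stop by as many clicks as there are dots on the method card in the orange frame. When all carriers hang in place and the selector is set, press the green start button fully down and let it come back up, leaving the bottle, jar and beaker standing where they are.

Things in the scene. Friction and masses are not known exactly. Their poses are not given: they have to be found in the camera images.
- rail: Loading rail before a low blue sampler deck: steel bar 12 mm thick, 500 mm long, axis level, 150 mm above the bench. Origin on the bench below the bar's middle; y runs along the bar, x points away from the robot. Deck 100 mm tall from x = 60 mm on. A post 12 mm square, 158 mm tall, at each end (y = +-250 mm). Fixed during a run.
- rail_open (a point): Point on the bar's axis at rail y = -165 mm: middle of the open length (y = -240 to -90 mm) where carriers go on: brought in from the robot's side (rail -x) with foot below and hook above the bar (20 to 40 mm over hung height; the gap between hook edge and vials is 42 mm), then lowered. Carriers cannot pass one another on the bar.
- guard_edge (a point): Right front lower corner of the grey guard, a flat strip 5 mm thick over the bar, rail y = -85 to +255 mm, x = -10 to +32 mm, underside 23 mm above the bar's axis. A hung hook slides beneath it with 9 mm to spare above, but cannot be put on or taken off there.
- carrier_red: Red sample carrier: loose rigid C-shaped hanger, about 0.3 kg, absent in some runs; starts upright on the bench. Origin: underside below the hook; z up, the C opens to +x. Foot 22 mm tall, x -32 to +41 mm, y +-32 mm, vials on it to z = 33 mm. Spine 6 mm thick, 40 wide at x = -26 mm. Hung, it is upright, own axes as the rail's, origin 65 mm above the bench.
- carrier_red_tab (a point): Centre of the red carrier's grip tab, at its x = -37, y = 0, z = 129 mm: an upright plate 14 mm thick in y, 30 mm long in x, 42 mm tall (z 108 to 150 mm), free on both y sides: grip it across y from above. Behind it the hook, an inverted V 24 mm wide in y, open below: the hung bar's axis (hook point) lies at carrier x = 0, z = 85; its free edge at x = 22, z = 75, its top at z = 100.
- mark_red: Red mark: 30 mm wide colour patch on the guard's top and front edge, fixed during a run; the colours' order along the rail varies, 110 mm apart. Origin on the guard's top, 28 mm above and 11 mm beyond (+x) the bar's axis; axes as the rail's. The red carrier is at it when hung with its hook point (see tab) at x = -11, y = 0, z = -28 mm of this body.
- carrier_yellow: Yellow sample carrier: loose rigid C-shaped hanger, about 0.3 kg, absent in some runs; starts upright on the bench. Origin: underside below the hook; z up, the C opens to +x. Foot 22 mm tall, x -32 to +41 mm, y +-32 mm, vials on it to z = 33 mm. Spine 6 mm thick, 40 wide at x = -26 mm. Hung, it is upright, own axes as the rail's, origin 65 mm above the bench.
- carrier_yellow_tab (a point): Centre of the yellow carrier's grip tab, at its x = -37, y = 0, z = 129 mm: an upright plate 14 mm thick in y, 30 mm long in x, 42 mm tall (z 108 to 150 mm), free on both y sides: grip it across y from above. Behind it the hook, an inverted V 24 mm wide in y, open below: the hung bar's axis (hook point) lies at carrier x = 0, z = 85; its free edge at x = 22, z = 75, its top at z = 100.
- mark_yellow: Yellow mark: 30 mm wide colour patch on the guard's top and front edge, fixed during a run; the colours' order along the rail varies, 110 mm apart. Origin on the guard's top, 28 mm above and 11 mm beyond (+x) the bar's axis; axes as the rail's. The yellow carrier is at it when hung with its hook point (see tab) at x = -11, y = 0, z = -28 mm of this body.
- carrier_green: Green sample carrier: loose rigid C-shaped hanger, about 0.3 kg, absent in some runs; starts upright on the bench. Origin: underside below the hook; z up, the C opens to +x. Foot 22 mm tall, x -32 to +41 mm, y +-32 mm, vials on it to z = 33 mm. Spine 6 mm thick, 40 wide at x = -26 mm. Hung, it is upright, own axes as the rail's, origin 65 mm above the bench.
- carrier_green_tab (a point): Centre of the green carrier's grip tab, at its x = -37, y = 0, z = 129 mm: an upright plate 14 mm thick in y, 30 mm long in x, 42 mm tall (z 108 to 150 mm), free on both y sides: grip it across y from above. Behind it the hook, an inverted V 24 mm wide in y, open below: the hung bar's axis (hook point) lies at carrier x = 0, z = 85; its free edge at x = 22, z = 75, its top at z = 100.
- mark_green: Green mark: 30 mm wide colour patch on the guard's top and front edge, fixed during a run; the colours' order along the rail varies, 110 mm apart. Origin on the guard's top, 28 mm above and 11 mm beyond (+x) the bar's axis; axes as the rail's. The green carrier is at it when hung with its hook point (see tab) at x = -11, y = 0, z = -28 mm of this body.
- console: White control console with a blue top, 110 x 210 x 50 mm, fixed during a run; origin at the centre of its underside. The selector stands at its y = -45 mm, the button at y = +55 mm.
- selector (a joint): Blank rotary selector, rad: 0 at its anticlockwise end stop, growing clockwise seen from above; one click (spring detent) every 0.524 rad (30 degrees), six clicks to the other stop at 3.14. Starts near the clockwise end. Let go, it rests in a click. A click takes about 0.06 N m.
- selector_grip (a point): Centre of the selector's black bar grip, 86 mm above the bench: 46 mm long in own x (turns with it), 14 mm thick in y, 32 mm tall. Below it a skirt 48 mm across (top 16 mm under this point) and a grey housing 72 mm across. At value 0 the bar lies along the console's x axis.
- start_button (a joint): Green start button, m: 0 up, 0.006 fully down; spring return, about 5 N fully down.
- start_button_top (a point): Centre of the green start button's top, 34 mm across, 72 mm above the bench when up; it goes straight down.
- card_slot: Orange card frame lying on the bench between console and robot, 78 x 96 x 6 mm; origin at its centre. The method card lying in it is the one that counts.
- wash_bottle: White bottle with red cap, 60 mm across, 150 mm tall, loose bystander; origin at its underside.
- amber_jar: Amber jar, 60 mm across, 85 mm tall, loose bystander; origin at its underside.
- beaker: Glass beaker, 70 mm across, 85 mm tall, loose bystander; origin at its underside.
- card_2: White method card 50 x 74 x 3 mm with a row of 2 black dots, fixed flat on the bench; one of the three cards lies in the orange frame, the others aside. Origin at its centre.
- card_3: White method card 50 x 74 x 3 mm with a row of 3 black dots, fixed flat on the bench; one of the three cards lies in the orange frame, the others aside. Origin at its centre.
- card_4: White method card 50 x 74 x 3 mm with a row of 4 black dots, fixed flat on the bench; one of the three cards lies in the orange frame, the others aside. Origin at its centre.
Not all that is in view belongs to the job. Leave any purple, red or yellow look-alike of the card_3 alone.

How it is judged:
On the way, in this order (a step that is already met when the one before it is completed fails the run):
1. every carrier hangs let go at its own mark, and the selector stands at the card's number of clicks (x of carrier_red in the frame of mark_red between -0.036 and 0.014 m and y of carrier_red in the frame of mark_red between -0.015 and 0.015 m and z of carrier_red in the frame of mark_red between -0.121 and -0.105 m and angle between each of carrier_red, carrier_yellow, carrier_green's own z axis and vertical below 0.2 rad and linear speed of each of carrier_red, carrier_yellow, carrier_green below 0.03 m/s and contact force between each of carrier_red, carrier_yellow, carrier_green and the fingers below 0.3 N and x of carrier_yellow in the frame of mark_yellow between -0.036 and 0.014 m and y of carrier_yellow in the frame of mark_yellow between -0.015 and 0.015 m and z of carrier_yellow in the frame of mark_yellow between -0.121 and -0.105 m and x of carrier_green in the frame of mark_green between -0.036 and 0.014 m and y of carrier_green in the frame of mark_green between -0.015 and 0.015 m and z of carrier_green in the frame of mark_green between -0.121 and -0.105 m and ((horizontal distance between card_2 and card_slot below 0.04 m and value of joint selector between 0.8972 and 1.1972 rad) or (horizontal distance between card_3 and card_slot below 0.04 m and value of joint selector between 1.4208 and 1.7208 rad) or (horizontal distance between card_4 and card_slot below 0.04 m and value of joint selector between 1.9444 and 2.2444 rad))), for 0.2 s.
2. start button fully down (value of joint start_button above 0.0052 m), for 0.05 s.
3. start button back up (value of joint start_button below 0.001 m), for 0.1 s.
At the end, for the whole second after the job is handed in: Every carrier present hangs let go, still and upright (0.2 rad) on the bar at its own colour's mark (within 15 mm along it); the selector rests the card's number of clicks from its anticlockwise stop (within 0.15 rad); the start button, pressed last, is up (all of step 1 and value of joint start_button below 0.001 m); the robot touches nothing.
It fails at once if the start button pressed with the selector at a wrong setting (value of joint start_button above 0.004 m and not ((horizontal distance between card_2 and card_slot below 0.04 m and value of joint selector between 0.8972 and 1.1972 rad) or (horizontal distance between card_3 and card_slot below 0.04 m and value of joint selector between 1.4208 and 1.7208 rad) or (horizontal distance between card_4 and card_slot below 0.04 m and value of joint selector between 1.9444 and 2.2444 rad))).
It fails at once if the wash bottle pushed away (40 mm) or knocked over (distance of wash_bottle from where it was at the start of the episode above 0.04 m or angle between wash_bottle's own z axis and vertical above 0.5 rad).
It fails at once if the amber jar pushed away (40 mm) or knocked over (distance of amber_jar from where it was at the start of the episode above 0.04 m or angle between amber_jar's own z axis and vertical above 0.5 rad).
It fails at once if the beaker pushed away (40 mm) or knocked over (distance of beaker from where it was at the start of the episode above 0.04 m or angle between beaker's own z axis and vertical above 0.5 rad).
Of carrier_red, carrier_yellow, carrier_green only 2 to 3 are there at a start; the rules pass over those that are not, and their reading is None.
At some moment in a run one of carrier_red, carrier_yellow, carrier_green may be knocked a few centimetres aside while the robot is not near it.
It also fails if it takes over 210 s, if anything falls off the work surface, if the arm or the gripper's body presses on something with over 40 N, if the wrist force passes 120 N, or if a joint passes its speed limit or range.

## Working session

There is one attempt and no reset: what is moved stays moved. The work goes in short steps, Python scripts to look and compute and a shell command to move; the robot and the scene stay as the last step left them, time stands still between calls to the robot, and variables do not carry over. Pictures are saved under pics/ and viewed, about 12 in all and at most 16, crops included, and the job is handed in when it is done.

```bash
mkdir -p pics; ls; cat > h.py <<'E'
import numpy as np,cv2
from workcell import get_state,snapshot,calibration,hand_in
from scipy.spatial.transform import Rotation as R
def pose():
    s=get_state(); q=s['tcp_rot']; T=np.eye(4)
    T[:3,:3]=R.from_quat([q[1],q[2],q[3],q[0]]).as_matrix(); T[:3,3]=s['tool_pos']; return T
def cam(n):
    c=calibration(n); f=240/np.tan(np.radians(c['vertical_fov'])/2)
    if n=='wrist': M=pose()@np.array(c['hand_eye'])
    else:
        M=np.eye(4); M[:3,:3]=c['rotation']; M[:3,3]=c['origin']
    return f,c['cx'],c['cy'],M
def grab(n,name):
    C=cam(n); p,d=snapshot(n); cv2.imwrite(f'pics/{name}.png',p); np.savez(f'pics/{name}.npz',p=p,d=d,C=np.array([C[0],C[1],C[2]]),M=C[3]); return p,d
def load(name):
    z=np.load(f'pics/{name}.npz'); return z['p'],z['d'],z['C'],z['M']
def w(name,u,v,z=None,r=1):
    p,d,C,M=load(name); ray=np.array([(u-C[1])/C[0],(v-C[2])/C[0],1])
    if z is None:
        a=d[int(v)-r:int(v)+r+1,int(u)-r:int(u)+r+1]; a=a[a>0]; k=np.median(a) if a.size else np.nan
    else: k=(z-M[2,3])/(M[:3,:3]@ray)[2]
    return M[:3,:3]@(ray*k)+M[:3,3]
def cloud(name):
    p,d,C,M=load(name); v,u=np.mgrid[0:480,0:640]
    X=np.stack([(u-C[1])/C[0]*d,(v-C[2])/C[0]*d,d],-1)@M[:3,:3].T+M[:3,3]; X[d==0]=np.nan; return p,X
def rows(target,yaw=None):
    "tool-frame shift cm to TCP target"
    T=pose(); print('dxyz cm',np.round(T[:3,:3].T@(np.array(target)-T[:3,3])*100,2))
E
python3 - <<'E'
from h import *
np.set_printoptions(precision=4,suppress=True)
grab('scene','s0');grab('top','t0')
print(get_state());print(pose());print(cam('top'),cam('scene'))
E
```

```text
picsTraceback (most recent call last):
  File "<stdin>", line 3, in <module>
  File "h.py", line 14, in grab
    C=cam(n); p,d=snapshot(n); cv2.imwrite(f'pics/{name}.png',p); np.savez(f'pics/{name}.npz',p=p,d=d,C=np.array([C[0],C[1],C[2]]),M=C[3]); return p,d
  File "h.py", line 11, in cam
    M=np.eye(4); M[:3,:3]=c['rotation']; M[:3,3]=c['origin']
                 ~^^^^^^^
ValueError: could not broadcast input array from shape (4,) into shape (3,3)
```

Rotation is a quaternion.

```bash
sed -i "s/M\[:3,:3\]=c\['rotation'\]/M[:3,:3]=R.from_quat(np.roll(c['rotation'],-1)).as_matrix()/" h.py
python3 - <<'E'
from h import *
np.set_printoptions(precision=4,suppress=True)
grab('scene','s0');grab('top','t0')
print(get_state());print(pose());print(cam('top'),cam('scene'))
print(calibration('wrist'))
E
```

```text
{'clock': 0.1, 'qpos': array([-1.287 ,  0.3992,  0.045 ,  1.5378, -0.0187,  1.2069, -0.0507]), 'qd': array([-0.0007, -0.0006,  0.0008, -0.005 , -0.0016, -0.    ,  0.0014]), 'joint_torque': array([  0.0038, -47.6267,   1.3703, -25.4952,   0.0121,   0.005 ,
         0.    ]), 'tool_pos': array([0.2425, 0.6024, 0.2075]), 'tcp_rot': array([-0.0001,  0.1902,  0.9817, -0.0009]), 'wrist_force': array([-0.1437, -0.9319, -0.2131]), 'ft_torque': array([ 0.0022,  0.0098, -0.0297]), 'finger_gap': 1.000642390169731}
[[-0.9276  0.3735 -0.0006  0.2425]
 [ 0.3735  0.9276 -0.0017  0.6024]
 [-0.0001 -0.0018 -1.      0.2075]
 [ 0.      0.      0.      1.    ]]
(np.float64(543.7229043021144), 320.80906818825946, 240.55815424967335, array([[-0.0257, -0.9762,  0.2153,  0.2031],
       [-0.9997,  0.0241, -0.0101,  0.116 ],
       [ 0.0046, -0.2154, -0.9765,  1.5   ],
       [ 0.    ,  0.    ,  0.    ,  1.    ]])) (np.float64(491.6999048550264), 322.9441833477566, 241.17159922798766, array([[-0.0653,  0.6597, -0.7487,  1.4485],
       [ 0.9977,  0.0314, -0.0593,  0.1664],
       [-0.0156, -0.7509, -0.6602,  0.966 ],
       [ 0.    ,  0.    ,  0.    ,  1.    ]]))
{'vertical_fov': 63.19032307248415, 'cx': 314.5532035881752, 'cy': 238.4829305438772, 'hand_eye': array([[ 0.0005, -0.9466, -0.3224,  0.0821],
       [ 1.    ,  0.0004,  0.0006,  0.0011],
       [-0.0004, -0.3224,  0.9466, -0.1662],
       [ 0.    ,  0.    ,  0.    ,  1.    ]])}
```

View pics/t0.png

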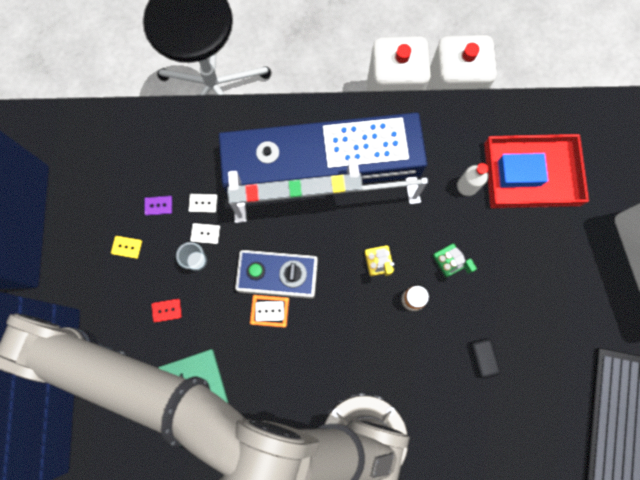

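View pics/s0.png

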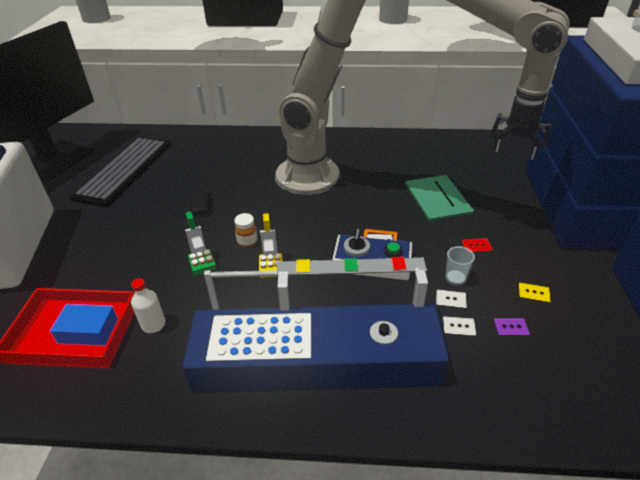

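```bash
python3 - <<'E'
from h import *
np.set_printoptions(precision=4,suppress=True)
p=load('t0')[0]
a=cv2.resize(p[160:330,220:500],None,fx=2.8,fy=2.8,interpolation=cv2.INTER_CUBIC)
cv2.imwrite('pics/c1.png',a)
E
```

```text
(no output)
```

View pics/c1.png

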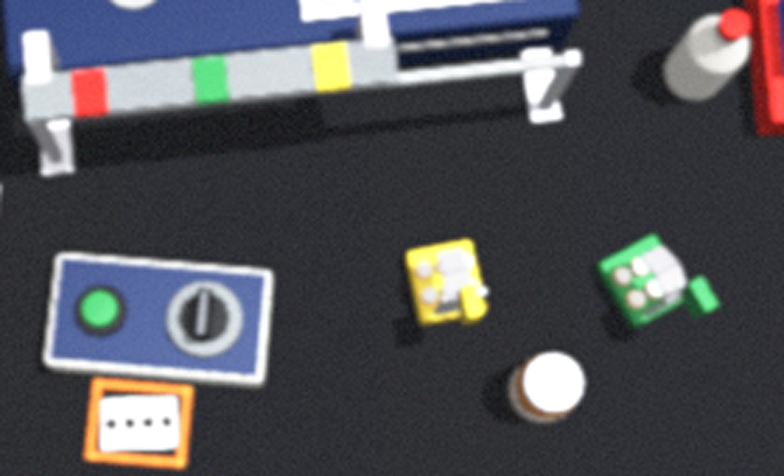

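```bash
python3 - <<'E'
from h import *
np.set_printoptions(precision=4,suppress=True)
p,X=cloud('t0')
hsv=cv2.cvtColor(p,cv2.COLOR_BGR2HSV)
def reg(box,lo,hi,zl,zh):
    u0,v0,u1,v1=box; m=np.zeros(p.shape[:2],bool); m[v0:v1,u0:u1]=1
    m&=(cv2.inRange(hsv,np.array(lo),np.array(hi))>0)&(X[...,2]>zl)&(X[...,2]<zh); return m
S=[('red',(0,120,60),(8,255,255)),('green',(50,100,50),(75,255,255)),('yel',(22,120,80),(34,255,255))]
for n,lo,hi in S:
    m=reg((225,165,365,210),lo,hi,.165,.195); print('mark',n,m.sum(),X[m].mean(0) if m.sum() else 0, np.ptp(X[m],0))
for n,lo,hi,b in [('green',*S[1][1:],(425,235,490,285)),('yel',*S[2][1:],(360,240,405,285))]:
    m=reg(b,lo,hi,.0,.035); print('foot',n,m.sum()); r=cv2.minAreaRect(X[m][:,:2].astype(np.float32)); print(r)
    m=reg(b,lo,hi,.10,.165);print('tab',m.sum(),X[m].mean(0)); print(cv2.minAreaRect(X[m][:,:2].astype(np.float32)),X[m][:,2].max())
m=reg((246,262,266,280),(50,100,50),(75,255,255),.0,.2);print('btn',m.sum(),X[m].mean(0))
# bar points
m=np.zeros(p.shape[:2],bool);m[172:200,360:412]=1;m&=(X[...,2]>.14)&(X[...,2]<.162);print('bar',m.sum());q=X[m];print(q.mean(0),np.polyfit(q[:,1],q[:,0],1))
m=np.zeros(p.shape[:2],bool);m[165:210,225:362]=1;m&=(X[...,2]>.165)&(X[...,2]<.19);q=X[m];print('guard',cv2.minAreaRect(q[:,:2].astype(np.float32)),q[:,2].mean())
m=np.zeros(p.shape[:2],bool);m[248:300,232:322]=1;m&=(X[...,2]>.04)&(X[...,2]<.06);q=X[m];print('console',cv2.minAreaRect(q[:,:2].astype(np.float32)),q[:,2].mean())
m=np.zeros(p.shape[:2],bool);m[255:290,275:312]=1;m&=(X[...,2]>.095)&(X[...,2]<.11);q=X[m];print('selgrip',m.sum(),q.mean(0),cv2.minAreaRect(q[:,:2].astype(np.float32)))
for n,b in [('bottle',(455,160,490,200)),('jar',(400,282,432,314)),('beaker',(172,240,210,272))]:
    m=np.zeros(p.shape[:2],bool);m[b[1]:b[3],b[0]:b[2]]=1;m&=X[...,2]>.03;q=X[m];print(n,q.mean(0),q[:,2].max())
for u,v in [(425,180),(412,183),(236,178)]: print(w('t0',u,v))
E
```

```text
mark red 178 [0.6215 0.2746 0.1805] [0.0432 0.0289 0.0214]
mark green 177 [0.6313 0.1653 0.1807] [0.0424 0.0281 0.0193]
mark yel 163 [0.6405 0.0554 0.1806] [0.0458 0.0302 0.0182]
foot green 268
((0.4646126627922058, -0.27126333117485046), (0.09738074988126755, 0.09450901299715042), 27.291101455688477)
tab 106 [ 0.4272 -0.2717  0.1424]
((0.4289568364620209, -0.2735370993614197), (0.028844697400927544, 0.016153378412127495), 25.79798698425293) 0.15540927420860262
foot yel 232
((0.47101253271102905, -0.05958354473114014), (0.08532386273145676, 0.0723874643445015), 5.783679962158203)
tab 64 [ 0.424  -0.063   0.1417]
((0.42692822217941284, -0.06492786109447479), (0.026324840262532234, 0.013473205268383026), 10.581876754760742) 0.15645961189859636
btn 145 [0.443  0.2783 0.0707]
bar 232
[ 0.643  -0.0708  0.1542] [-0.0883  0.6367]
guard ((0.6460720300674438, 0.16614480316638947), (0.08341464400291443, 0.3397924602031708), 2.008878469467163) 0.17862245895069645
console ((0.43694204092025757, 0.22461774945259094), (0.21015630662441254, 0.11088430136442184), 83.72636413574219) 0.050560308083422455
selgrip 93 [0.4316 0.1794 0.102 ] ((0.43179577589035034, 0.17961034178733826), (0.013948307372629642, 0.04461241886019707), 83.58970642089844)
bottle [ 0.6756 -0.3165  0.0982] 0.1556396822555648
jar [ 0.3576 -0.1405  0.0761] 0.09472385005792061
beaker [0.4881 0.4549 0.0656] 0.09419529642120117
[ 0.6535 -0.1724  0.1566]
[ 0.6474 -0.1389  0.1529]
[0.6639 0.3148 0.1766]
```

```bash
cat >> h.py <<'E'
def go(x,y,z,ang=None):
    "shift (cm) & twist to TCP target with tool x at world angle ang deg"
    T=pose(); a=np.degrees(np.arctan2(T[1,0],T[0,0])); d=T[:3,:3].T@(np.array([x,y,z])-T[:3,3])*100
    tw=0 if ang is None else -((ang-a+180)%360-180)
    print('at',np.round(T[:3,3],4),'ang',round(a,2),'shift cm',np.round(d,2),'twist',round(np.radians(tw),3),'gap',round(get_state()['finger_gap']*8.54,2))
E
python3 -c "
from h import *
go(.4316,.1794,.15,173.6)"
```

```text
at [0.2425 0.6024 0.2075] ang 158.07 shift cm [-33.33 -32.17   5.82] twist -0.271 gap 8.55
```

```bash
python3 -m handwheel '[-4,-4,0,0,8.5, -8,-8,0,-0.05,8.5, -12,-12,0,-0.1,8.5, -16,-16,0,-0.15,8.5, -20,-20,0,-0.2,8.5, -23,-23,0,-0.27,8.5, -26,-26,0,-0.27,8.5, -28,-28,0,-0.27,8.5]' 40
python3 -m handwheel '[0,0,0,0,5,0,0,0,0,5]'
python3 -c "
from h import *
go(.4316,.1794,.15,173.6)"
```

```text
clock: 0.77
tool_pos: [0.3735, 0.2941, 0.2083]
tcp_rot: [-0.0, 0.056, 0.998, -0.0]
wrist_force: [0.7, 0.1, -0.3]
finger_gap: 0.992
clock: 0.93
tool_pos: [0.3744, 0.2936, 0.2084]
tcp_rot: [-0.0, 0.059, 0.998, -0.0]
wrist_force: [-0.8, 0.7, 0.3]
finger_gap: 0.74
at [0.3744 0.2936 0.2084] ang 173.19 shift cm [ -7.03 -10.66   5.84] twist -0.007 gap 6.32
```

```bash
python3 -m handwheel '[-2.3,-3.5,0,0,5,-4.7,-7,0,-0.007,5,-7,-10.6,2,-0.007,5,-7,-10.6,5.8,-0.007,5,-7,-10.6,5.8,-0.007,5,-7,-10.6,5.8,-0.007,5]'
python3 - <<'E'
from h import *
grab('wrist','w1'); go(.4316,.1794,.078,173.6)
T=pose(); M=load('w1')[3]; C=load('w1')[2]
for P in [(.4316,.1794,.102)]:
    q=M[:3,:3].T@(np.array(P)-M[:3,3]); print(q[:2]/q[2]*C[0]+C[1:])
E
```

```text
clock: 1.43
tool_pos: [0.4292, 0.1837, 0.1491]
tcp_rot: [-0.002, 0.052, 0.999, -0.001]
wrist_force: [0.3, 0.9, 0.3]
finger_gap: 0.588
at [0.4304 0.1851 0.1506] ang 174.1 shift cm [-0.18 -0.56  7.26] twist 0.009 gap 4.98
[306.32513643 258.13546778]
```

View pics/w1.png

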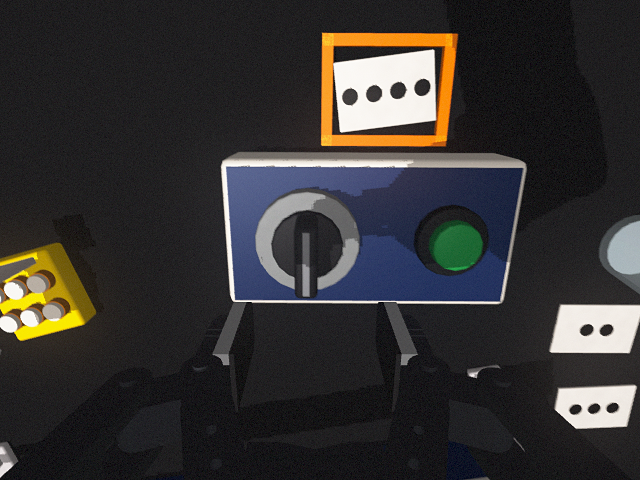

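```bash
python3 -m handwheel '[-0.1,-0.5,0,0,5,-0.1,-0.5,3,0,5,-0.1,-0.5,6,0,5,-0.1,-0.5,7.2,0,5,-0.1,-0.5,7.2,0,5]'
python3 -m handwheel '[0,0,0,0,2.5,0,0,0,0,1,0,0,0,0,0.5,0,0,0,0,0.5,0,0,0,0,0.5,0,0,0,0,0.5,0,0,0,0,0.5]' 40
python3 -c "
from h import *
go(.4316,.1794,.078,173.6);print(get_state()['ft_torque'])"
```

```text
clock: 1.9
tool_pos: [0.4299, 0.1789, 0.0774]
tcp_rot: [-0.001, 0.051, 0.999, -0.001]
wrist_force: [-1.2, -0.2, -0.3]
finger_gap: 0.585
clock: 2.48
tool_pos: [0.4323, 0.1785, 0.0794]
tcp_rot: [0.001, 0.053, 0.999, 0.001]
wrist_force: [-0.4, -0.4, 6.0]
finger_gap: 0.057
at [0.4323 0.1785 0.0794] ang 173.93 shift cm [0.07 0.08 0.14] twist 0.006 gap 0.49
[ 0.00891521  0.1916561  -0.01473593]
```

```bash
python3 - <<'E'
from h import *
grab('wrist','w2'); go(.4316,.1794,.078,173.6)
M=load('w2')[3]; C=load('w2')[2]
for P in [(.4316,.1794,.102)]:
    q=M[:3,:3].T@(np.array(P)-M[:3,3]); print(q[:2]/q[2]*C[0]+C[1:])
print(w('w2',306,280),w('w1',306,285),w('w1',306,240),w('w1',360,280),w('w1',285,245),w('w1',265,245))
E
```

```text
at [0.4322 0.1785 0.0794] ang 173.94 shift cm [0.07 0.08 0.14] twist 0.006 gap 0.52
[314.4538088  311.69679889]
[0.41660007 0.17756951 0.10258435] [0.44818592 0.17738696 0.10335763] [0.41981278 0.18056235 0.10372378] [0.47251802 0.21371618 0.0516758 ] [0.43233068 0.16449256 0.07253234] [0.43365836 0.14996582 0.06457775]
```

View pics/w2.png

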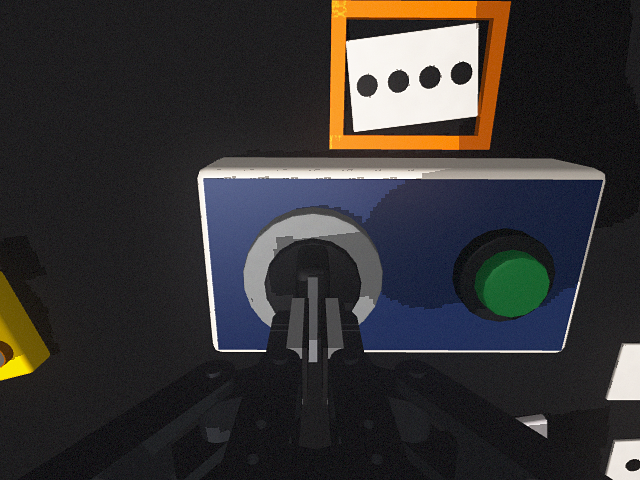

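```bash
python3 -m handwheel '[0,0,0,-0.1,0,0,0,0,-0.2,0,0,0,0,-0.3,0,0,0,0,-0.4,0,0,0,0,-0.5,0,0,0,0,-0.52,0,0,0,0,-0.52,0]' 40
python3 -c "
from h import *
go(.4316,.1794,.078,233.6);print(get_state()['ft_torque'])"
python3 -m handwheel '[0,0,0,-0.1,0,0,0,0,-0.2,0,0,0,0,-0.3,0,0,0,0,-0.4,0,0,0,0,-0.5,0,0,0,0,-0.52,0,0,0,0,-0.52,0]' 
python3 -c "
from h import *
go(.4316,.1794,.078,233.6);print(get_state()['ft_torque'])"
python3 -m handwheel '[0,0,0,0,3,0,0,0,0,5,0,0,0,0,6,0,0,-4,0,6,0,0,-8,0,6,0,0,-8,0,6]'
python3 - <<'E'
from h import *
grab('wrist','w3'); go(.4316,.1794,.078,233.6)
p,X=cloud('w3'); c=np.array([.4316,.1794])
m=(X[...,2]>.096)&(X[...,2]<.108)&(np.hypot(X[...,0]-c[0],X[...,1]-c[1])<.035)
print(m.sum(),cv2.minAreaRect(X[m][:,:2].astype(np.float32)))
E
```

```text
clock: 3.12
tool_pos: [0.4324, 0.1784, 0.0793]
tcp_rot: [0.001, -0.205, 0.979, 0.0]
wrist_force: [0.2, 0.6, 6.3]
finger_gap: 0.003
at [0.4324 0.1784 0.0793] ang -156.34 shift cm [0.03 0.12 0.13] twist -0.523 gap 0.03
[0.0048327  0.10239655 0.00573246]
clock: 3.7
tool_pos: [0.4324, 0.1785, 0.0793]
tcp_rot: [0.001, -0.45, 0.893, 0.0]
wrist_force: [-0.4, 0.6, 5.3]
finger_gap: 0.001
at [0.4324 0.1785 0.0793] ang -126.56 shift cm [-0.03  0.12  0.13] twist -0.003 gap 0.01
[ 0.09050011  0.0260459  -0.00451602]
clock: 4.2
tool_pos: [0.4357, 0.18, 0.1646]
tcp_rot: [0.006, -0.45, 0.893, 0.0]
wrist_force: [1.3, 0.7, 1.0]
finger_gap: 0.705
at [0.434  0.1793 0.1619] ang -126.54 shift cm [0.2  0.22 8.39] twist -0.002 gap 5.99
1635 ((0.4348967373371124, 0.177978053689003), (0.014279446564614773, 0.04610152542591095), 83.43986511230469)
```

```bash
python3 - <<'E'
from h import *
np.set_printoptions(precision=4,suppress=True)
H=np.array(calibration('wrist')['hand_eye']); C=load('w2')[2]
for P in [(0,0,0),(0,0,-.019),(0,.01,0),(.011,.0,0)]:
    q=np.linalg.inv(H)@np.r_[P,1]; print(P,q[:2]/q[2]*C[0]+C[1:],q[2])
for n,pts in [('w2',[(313,285),(313,330),(298,303),(330,303),(298,330),(330,330),(313,350),(313,265),(280,330)]),('w1',[(230,340),(398,340),(306,290),(306,225)])]:
    for u,v in pts: print(n,u,v,w(n,u,v))
a=load('w2')[0][230:370,220:420]
b=load('w3')[0]
cv2.imwrite('pics/c2.png',np.hstack([cv2.resize(a,(600,420),interpolation=cv2.INTER_CUBIC)[:,:400+0],cv2.resize(b,(400,300))[:, :] if 0 else np.vstack([cv2.resize(b,(400,300)),np.zeros((120,400,3),np.uint8)])]))
E
```

```text
(0, 0, 0) [316.0225 288.8789] 0.1837717797329322
(0, 0, -0.019) [316.2178 308.8008] 0.1657921386490322
(0, 0.01, 0) [337.2536 288.8812] 0.18378104427355196
(0.011, 0.0, 0) [316.0638 267.336 ] 0.18021550643623868
w2 313 285 [0.4187 0.1802 0.1034]
w2 313 330 [0.4392 0.178  0.1036]
w2 298 303 [0.4222 0.174  0.1107]
w2 330 303 [0.4231 0.1863 0.1116]
w2 298 330 [0.4221 0.1747 0.1303]
w2 330 330 [0.4232 0.1855 0.1303]
w2 313 350 [0.4491 0.1769 0.1034]
w2 313 265 [0.4123 0.1809 0.0981]
w2 280 330 [0.4257 0.1675 0.1233]
w1 230 340 [0.4171 0.1583 0.2059]
w1 398 340 [0.4225 0.2126 0.2062]
w1 306 290 [0.4514 0.177  0.1035]
w1 306 225 [0.4121 0.1813 0.0995]
```

View pics/c2.png

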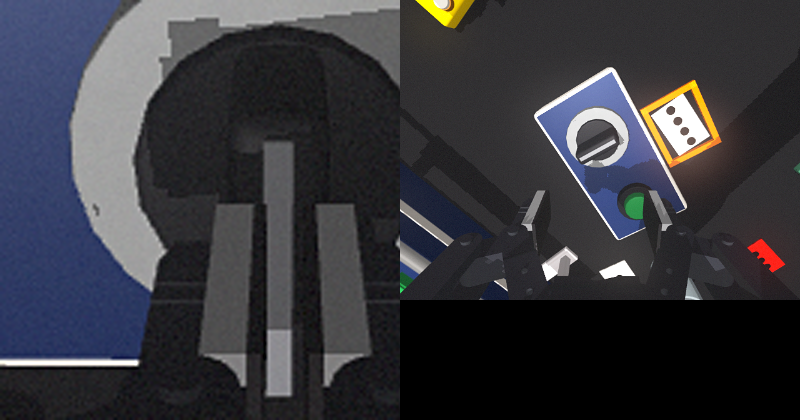

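```bash
python3 - <<'E'
from h import *
np.set_printoptions(precision=4,suppress=True)
p,X=cloud('s0')
m=np.zeros(p.shape[:2],bool); m[90:165,480:570]=1
m&=(np.hypot(X[...,0]-.2425,X[...,1]-.6024)<.09)&(X[...,2]<.4)
q=X[m]; print(m.sum(),np.percentile(q[:,2],[0,1,3,10]));
l=q[q[:,2]<np.percentile(q[:,2],4)];print(l[:12])
print(get_state()['qpos'])
E
```

```text
1615 [0.2454 0.2518 0.2607 0.29  ]
[[0.2131 0.5677 0.2609]
 [0.2312 0.5471 0.2646]
 [0.2279 0.5508 0.2628]
 [0.2306 0.5527 0.2644]
 [0.2294 0.5483 0.2605]
 [0.2231 0.553  0.2569]
 [0.2286 0.554  0.2602]
 [0.2373 0.5539 0.2653]
 [0.2276 0.5623 0.2598]
 [0.231  0.5485 0.2583]
 [0.228  0.5521 0.2566]
 [0.2346 0.5527 0.2605]]
[-0.5988  0.1157  0.1254  2.017  -0.0177  1.0023  2.039 ]
```

```bash
python3 -m handwheel '[0,0,0,0.12,5,0,0,0,0.24,5,0,0,0,0.36,5,0,0,0,0.48,5,0,0,0,0.6,5,0,0,0,0.72,5,0,0,0,0.84,5,0,0,0,0.96,5]'
python3 -m handwheel '[0,0,0,0.087,5,0,0,0,0.087,5,0,0,0,0.087,5]'
python3 -c "
from h import *
go(.433,.179,.048,173.6)"
```

```text
clock: 4.92
tool_pos: [0.4302, 0.1774, 0.1571]
tcp_rot: [-0.001, 0.016, 1.0, -0.001]
wrist_force: [1.1, 0.4, -0.7]
finger_gap: 0.587
clock: 5.17
tool_pos: [0.4306, 0.1777, 0.1575]
tcp_rot: [-0.001, 0.055, 0.998, -0.001]
wrist_force: [-0.0, 0.2, 0.7]
finger_gap: 0.586
at [0.4306 0.1777 0.1575] ang 173.65 shift cm [-0.25  0.17 10.95] twist 0.001 gap 5.01
```

```bash
python3 -m handwheel '[-0.2,0.1,3,0,4,-0.2,0.1,6,0,4,-0.2,0.1,8,0,4,-0.2,0.1,9.5,0,4,-0.2,0.1,10.5,0,4,-0.2,0.1,10.9,0,4,-0.2,0.1,10.9,0,4]'
python3 -m handwheel '[0,0,0,0,2.5,0,0,0,0,1,0,0,0,0,0,0,0,0,0,0,0,0,0,0,0,0,0,0,0,0,0,0,0,0,0]' 40
python3 -c "
from h import *
go(.433,.179,.048,173.6)"
```

```text
clock: 5.75
tool_pos: [0.4332, 0.1786, 0.0489]
tcp_rot: [-0.001, 0.056, 0.998, -0.0]
wrist_force: [0.3, 0.5, -0.3]
finger_gap: 0.469
clock: 6.33
tool_pos: [0.4343, 0.1775, 0.0506]
tcp_rot: [0.001, 0.056, 0.998, -0.0]
wrist_force: [-1.0, -4.7, 5.8]
finger_gap: 0.157
at [0.4343 0.1775 0.0506] ang 173.53 shift cm [0.14 0.13 0.26] twist -0.001 gap 1.34
```

```bash
python3 -m handwheel '[0,0,-0.2,-0.1,0,0,0,-0.2,-0.2,0,0,0,-0.2,-0.3,0,0,0,-0.2,-0.4,0,0,0,-0.2,-0.5,0,0,0,-0.2,-0.53,0,0,0,-0.2,-0.53,0]' 40
python3 -c "
from h import *
go(.433,.179,.048,233.6);print(get_state()['ft_torque'])"
python3 -m handwheel '[0,0,0,-0.1,0,0,0,0,-0.2,0,0,0,0,-0.3,0,0,0,0,-0.4,0,0,0,0,-0.5,0,0,0,0,-0.53,0,0,0,0,-0.53,0]' 
python3 -c "
from h import *
go(.4316,.1794,.048,233.6);print(get_state()['ft_torque'])"
```

```text
clock: 6.92
tool_pos: [0.434, 0.1778, 0.0507]
tcp_rot: [0.0, -0.207, 0.978, -0.0]
wrist_force: [4.7, -1.9, -13.4]
finger_gap: 0.155
at [0.434  0.1778 0.0507] ang -156.11 shift cm [0.04 0.15 0.27] twist -0.518 gap 1.33
[-0.28252883 -0.98449003  0.02444904]
clock: 7.5
tool_pos: [0.4338, 0.178, 0.0507]
tcp_rot: [0.0, -0.456, 0.89, -0.0]
wrist_force: [5.3, -1.8, -14.5]
finger_gap: 0.159
at [0.4338 0.178  0.0507] ang -125.79 shift cm [0.01 0.26 0.27] twist 0.011 gap 1.35
[-0.27504967 -1.05536171 -0.01181984]
```

```bash

python3 -m handwheel '[0,0,0,0,3,0,0,0,0,4,0,0,0,0,4,0,0,-4,0,5,0,0,-8,0,6,0,0,-11,0,8.5,0,0,-11,0,8.5]'
python3 - <<'E'
from h import *
grab('wrist','w4'); go(.4316,.1794,.078,233.6)
p,X=cloud('w4'); c=np.array([.4316,.1794])
m=(X[...,2]>.096)&(X[...,2]<.108)&(np.hypot(X[...,0]-c[0],X[...,1]-c[1])<.035)
print(m.sum(),cv2.minAreaRect(X[m][:,:2].astype(np.float32)))
E
```

```text
clock: 8.08
tool_pos: [0.4381, 0.1818, 0.1689]
tcp_rot: [0.007, -0.456, 0.89, 0.0]
wrist_force: [0.5, 0.4, -0.3]
finger_gap: 0.954
at [0.4363 0.1809 0.166 ] ang -125.72 shift cm [0.47 0.32 8.79] twist 0.012 gap 8.52
1540 ((0.43457356095314026, 0.17767992615699768), (0.04529232904314995, 0.013914432376623154), 53.8679313659668)
```

```bash
python3 -c "
from h import *
go(.40,-.25,.22,207)"
```

```text
at [0.4363 0.1809 0.166 ] ang -125.72 shift cm [ 37.06 -22.23  -5.64] twist 0.476 gap 8.52
```

```bash
python3 -m handwheel '[3,-1.8,-3,0.06,8.5,6.2,-3.7,-5.6,0.12,8.5,9.4,-5.6,-5.6,0.18,8.5,12.6,-7.5,-5.6,0.24,8.5,15.8,-9.4,-5.6,0.3,8.5,19,-11.3,-5.6,0.36,8.5,22.2,-13.2,-5.6,0.42,8.5,25,-15,-5.6,0.476,8.5]'
python3 -c "
from h import *
go(.40,-.25,.22,207)"
```

```text
clock: 8.8
tool_pos: [0.408, -0.1135, 0.2171]
tcp_rot: [-0.0, -0.232, 0.973, 0.0]
wrist_force: [1.0, -0.1, 0.3]
finger_gap: 0.995
at [ 0.408  -0.1135  0.2171] ang -153.22 shift cm [  6.87 -11.83  -0.3 ] twist -0.004 gap 8.49
```

```bash
python3 -m handwheel '[1.7,-3,0,0,8.5,3.5,-6,0,0,8.5,5.2,-9,0,0,8.5,6.9,-11.8,0,0,8.5,6.9,-11.8,0,0,8.5,6.9,-11.8,0,0,8.5,6.9,-11.8,0,0,8.5]'
python3 - <<'E'
from h import *
np.set_printoptions(precision=4,suppress=True)
grab('wrist','w5'); go(.40,-.25,.22,207)
p,X=cloud('w5');hsv=cv2.cvtColor(p,cv2.COLOR_BGR2HSV)
m0=cv2.inRange(hsv,np.array((50,90,40)),np.array((75,255,255)))>0
for a,b in [(.146,.156),(.10,.16),(0.018,.026)]:
    m=m0&(X[...,2]>a)&(X[...,2]<b); q=X[m]; print(a,m.sum(), q.mean(0) if len(q) else 0); 
    if len(q)>5: print(cv2.minAreaRect(q[:,:2].astype(np.float32)))
E
```

```text
clock: 9.38
tool_pos: [0.4013, -0.247, 0.2168]
tcp_rot: [-0.0, -0.234, 0.972, 0.001]
wrist_force: [-0.1, 0.9, 0.4]
finger_gap: 0.996
at [ 0.4015 -0.2466  0.2169] ang -152.89 shift cm [ 0.29 -0.23 -0.31] twist 0.002 gap 8.53
0.146 961 [ 0.4306 -0.2756  0.1504]
((0.4316027760505676, -0.27549901604652405), (0.030042046681046486, 0.014165078289806843), 26.872190475463867)
0.1 1486 [ 0.4277 -0.2759  0.1431]
((0.4313982427120209, -0.27558010816574097), (0.030502144247293472, 0.014161994680762291), 26.774885177612305)
0.018 1138 [ 0.4568 -0.2509  0.0222]
((0.46906572580337524, -0.2563427984714508), (0.07246165722608566, 0.06340494006872177), 27.524677276611328)
```

View pics/w5.png

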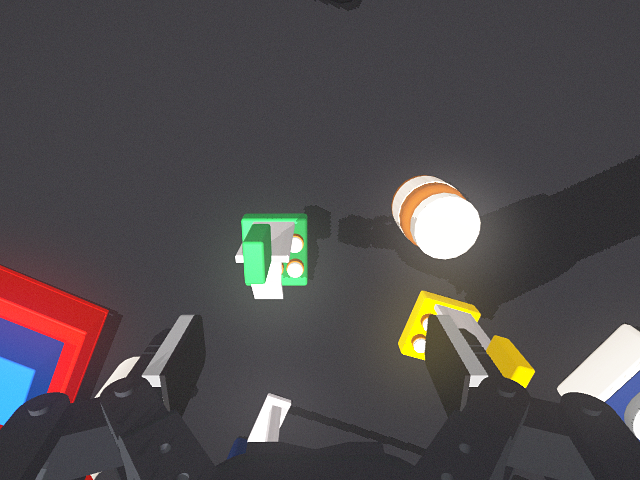

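```bash
python3 -c "
from h import *
go(.4315,-.2755,.083,206.9)"
```

```text
at [ 0.4015 -0.2466  0.2169] ang -152.89 shift cm [-1.35 -3.96 13.38] twist 0.004 gap 8.53
```

```bash
python3 -m handwheel '[-1.3,-3.9,0,0,8.5,-1.3,-3.9,2,0,7,-1.3,-3.9,5,0,6,-1.3,-3.9,8,0,5.5,-1.3,-3.9,10.5,0,5,-1.3,-3.9,12.5,0,5,-1.3,-3.9,13.3,0,5,-1.3,-3.9,13.3,0,5]'
python3 -m handwheel '[0,0,0,0,2.5,0,0,0,0,1,0,0,0,0,0.5,0,0,0,0,0.5,0,0,0,0,0.5,0,0,0,0,0.5]' 50
python3 -m handwheel '[0,0,-1,0,0.5,0,0,-2,0,0.5,0,0,-3,0,0.5,0,0,-3,0,0.5,0,0,-3,0,0.5]'
python3 -c "
from h import *
go(.4315,-.2755,.085,206.9)"
```

```text
clock: 10.1
tool_pos: [0.4298, -0.2747, 0.0826]
tcp_rot: [-0.002, -0.235, 0.972, 0.002]
wrist_force: [-0.8, 0.2, 0.5]
finger_gap: 0.582
clock: 10.6
tool_pos: [0.4315, -0.2777, 0.0856]
tcp_rot: [0.001, -0.233, 0.972, -0.001]
wrist_force: [-1.4, 0.2, 5.3]
finger_gap: 0.158
clock: 11.02
tool_pos: [0.4314, -0.2772, 0.1153]
tcp_rot: [0.001, -0.234, 0.972, -0.0]
wrist_force: [0.3, 0.1, -2.8]
finger_gap: 0.157
at [ 0.4314 -0.2772  0.1153] ang -152.98 shift cm [-0.08  0.15  3.03] twist 0.002 gap 1.34
```

```bash
python3 -c "
from h import *
go(.54,-.2,.18,185)
go(.544,-.093,.18,185)"
```

```text
at [ 0.4314 -0.2772  0.1153] ang -152.98 shift cm [-13.19   1.93  -6.46] twist 0.384 gap 1.34
at [ 0.4314 -0.2772  0.1153] ang -152.98 shift cm [-18.41  11.28  -6.46] twist 0.384 gap 1.34
```

```bash
python3 -m handwheel '[0,0,-2,0,0.5,0,0,-4,0,0.5,-2,0.3,-6.4,0.06,0.5,-4.2,0.6,-6.4,0.12,0.5,-6.4,0.9,-6.4,0.18,0.5,-8.6,1.2,-6.4,0.24,0.5,-10.9,1.6,-6.4,0.3,0.5,-13.2,1.9,-6.4,0.384,0.5]'
python3 -m handwheel '[0,0,0,0,0.5,0,0,0,0,0.5,0,0,0,0,0.5]'
python3 -c "
from h import *
go(.544,-.093,.18,185)"
```

```text
clock: 11.68
tool_pos: [0.5399, -0.1989, 0.1777]
tcp_rot: [-0.001, -0.042, 0.999, 0.001]
wrist_force: [-0.9, -0.7, -3.2]
finger_gap: 0.157
clock: 11.93
tool_pos: [0.5387, -0.2004, 0.1777]
tcp_rot: [-0.001, -0.044, 0.999, -0.0]
wrist_force: [-0.6, -0.1, -2.9]
finger_gap: 0.156
at [ 0.5387 -0.2004  0.1777] ang -174.97 shift cm [-1.47 10.65 -0.24] twist 0.001 gap 1.33
```

Move in front of the open section, then look.

```bash
python3 -m handwheel '[0,1.5,-0.2,0,0.5,-0.5,4,-0.2,0,0.5,-1,6.5,-0.2,0,0.5,-1.4,9,-0.2,0,0.5,-1.4,10.6,-0.2,0,0.5,-1.4,10.6,-0.2,0,0.5,-1.4,10.6,-0.2,0,0.5]'
python3 - <<'E'
from h import *
np.set_printoptions(precision=4,suppress=True)
grab('scene','s1');grab('wrist','w6');go(.544,-.093,.18,185)
p,X=cloud('w6')
m=(X[...,2]>.148)&(X[...,2]<.16)&(X[...,0]>.6)&(X[...,0]<.68)&(X[...,1]>-.17)&(X[...,1]<-.02);q=X[m];print(m.sum())
if m.sum()>20: print(np.polyfit(q[:,1],q[:,0],1),q.mean(0))
p,X=cloud('s1');m=(X[...,2]>.148)&(X[...,2]<.162)&(X[...,0]>.6)&(X[...,0]<.68)&(X[...,1]>-.15)&(X[...,1]<-.03);q=X[m];print(m.sum(),np.polyfit(q[:,1],q[:,0],1),q.mean(0))
a=load('s1')[0][170:320,180:440];b=load('w6')[0]
cv2.imwrite('pics/c3.png',np.vstack([cv2.resize(a,(520,300),interpolation=cv2.INTER_CUBIC),cv2.resize(b[180:],(520,292))]))
E
```

```text
clock: 12.52
tool_pos: [0.5436, -0.0935, 0.1803]
tcp_rot: [-0.0, -0.044, 0.999, 0.0]
wrist_force: [-0.6, -0.5, -1.6]
finger_gap: 0.16
at [ 0.5437 -0.0955  0.1805] ang -175.14 shift cm [-0.05  0.25  0.05] twist -0.003 gap 1.33
294
[-0.0984  0.6362] [ 0.646  -0.1002  0.1552]
245 [-0.0865  0.6432] [ 0.651  -0.09    0.1533]
```

View pics/c3.png

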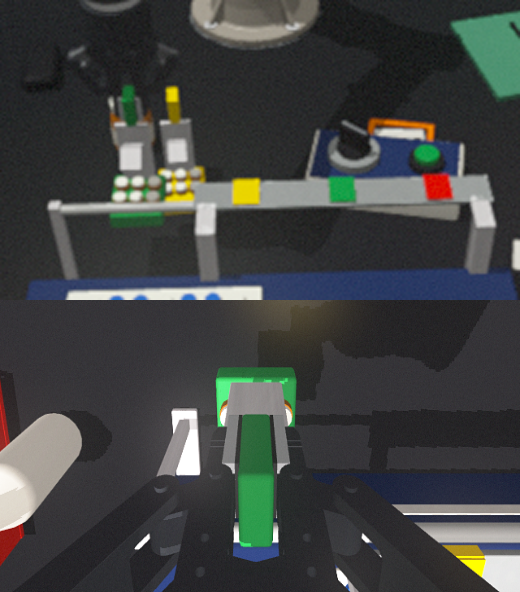

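```bash
python3 -m handwheel '[-1.5,0,0,0,0.5,-3,0,0,0,0.5,-4.5,0,0,0,0.5,-6,0,0,0,0.5,-6.7,0,0,0,0.5,-6.7,0,0,0,0.5,-6.7,0,0,0,0.5,-6.7,0,0,0,0.5]'
python3 -m handwheel '[0,0,0.8,0,0.5,0,0,1.6,0,0.5,0,0,2.2,0,0.5,0,0,2.7,0,0.5,0,0,2.9,0,0.5,0,0,2.9,0,0.5,0,0,2.9,0,0.5]'
python3 -c "
from h import *
go(.611,-.093,.1506,185)"
```

```text
clock: 13.28
tool_pos: [0.61, -0.0886, 0.1803]
tcp_rot: [-0.001, -0.043, 0.999, -0.0]
wrist_force: [-1.2, -0.1, -3.0]
finger_gap: 0.157
clock: 13.87
tool_pos: [0.6099, -0.0875, 0.1543]
tcp_rot: [-0.001, -0.043, 0.999, 0.001]
wrist_force: [-10.6, 2.2, 17.0]
finger_gap: 0.158
at [ 0.6099 -0.0875  0.1543] ang -175.02 shift cm [-0.07 -0.56  0.37] twist -0.0 gap 1.35
```

```bash
python3 -m handwheel '[0.1,0,0,0,0.5,0.2,0,0,0,0.5,0.3,0,0,0,0.5,0.3,0,0,0,0.5]'
python3 -c "
from h import *
go(.611,-.093,.1506,185)"
```

```text
clock: 14.2
tool_pos: [0.6096, -0.0876, 0.1541]
tcp_rot: [0.002, -0.044, 0.999, 0.0]
wrist_force: [-2.8, 1.9, 9.3]
finger_gap: 0.157
at [ 0.6096 -0.0876  0.1541] ang -174.99 shift cm [-0.09 -0.55  0.35] twist 0.0 gap 1.34
```

```bash
python3 -m handwheel '[0,0,0,0,3,0,0,0,0,3,0,0,0,0,3,0,0,0,0,3]'
python3 - <<'E'
from h import *
np.set_printoptions(precision=4,suppress=True)
grab('scene','s2');grab('wrist','w7');go(.611,-.093,.1506,185)
for n in ['s2','w7']:
    p,X=cloud(n);hsv=cv2.cvtColor(p,cv2.COLOR_BGR2HSV)
    m0=(cv2.inRange(hsv,np.array((50,90,30)),np.array((75,255,255)))>0)&(np.hypot(X[...,0]-.63,X[...,1]+.09)<.08)
    q=X[m0&(X[...,2]>.16)&(X[...,2]<.24)];print(n,'tab',len(q),q.mean(0),np.percentile(q[:,2],[2,98]),np.percentile(q,[2,98],axis=0)[:,:2])
    q=X[m0&(X[...,2]>.05)&(X[...,2]<.11)];print(n,'foot',len(q),q.mean(0),np.percentile(q,[2,98],axis=0))
a=load('s2')[0][170:320,200:460];b=load('w7')[0]
cv2.imwrite('pics/c4.png',np.vstack([cv2.resize(a,(520,300),interpolation=cv2.INTER_CUBIC),cv2.resize(b[180:],(520,292))]))
E
```

```text
clock: 14.53
tool_pos: [0.6081, -0.0878, 0.1511]
tcp_rot: [-0.0, -0.044, 0.999, 0.0]
wrist_force: [0.2, -0.2, 0.5]
finger_gap: 0.35
at [ 0.6079 -0.0878  0.151 ] ang -175.0 shift cm [-0.27 -0.54  0.04] twist -0.0 gap 2.98
s2 tab 133 [ 0.6217 -0.0847  0.2056] [0.1827 0.2196] [[ 0.6024 -0.0925]
 [ 0.6319 -0.0794]]
s2 foot 342 [ 0.6662 -0.0784  0.0822] [[ 0.6153 -0.1152  0.0701]
 [ 0.6847 -0.0509  0.0902]]
w7 tab 5616 [ 0.6057 -0.0872  0.2099] [0.1812 0.2186] [[ 0.5966 -0.094 ]
 [ 0.6258 -0.0802]]
w7 foot 2291 [ 0.6181 -0.0861  0.0847] [[ 0.6105 -0.1165  0.0717]
 [ 0.6416 -0.054   0.0899]]
```

View pics/c4.png

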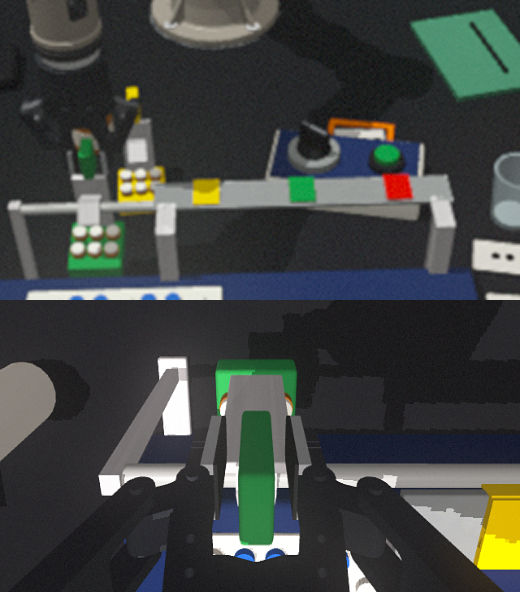

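```bash
python3 -m handwheel '[0,0.05,0,0,1,0,0.05,0,0,0.5,0,0.05,0,0,0.5,0,0.05,0,0,0.5,0,0.05,-0.2,0,0.5,0,0.05,-0.2,0,0.5]' 40
python3 -m handwheel '[0,1,0,0,0.5,0,2.5,0,0,0.5,0,4,0,0,0.5,0,5.5,0,0,0.5,0,7,0,0,0.5,0,8,0,0,0.5,0,8,0,0,0.5]'
python3 -c "
from h import *
go(.611,-.093,.1506,185);print(get_state()['ft_torque'])"
```

```text
clock: 15.13
tool_pos: [0.6079, -0.0871, 0.1532]
tcp_rot: [-0.0, -0.044, 0.999, 0.0]
wrist_force: [-0.2, -0.1, -3.0]
finger_gap: 0.155
clock: 15.72
tool_pos: [0.6008, -0.0031, 0.153]
tcp_rot: [-0.0, -0.046, 0.999, 0.001]
wrist_force: [0.1, 0.9, -2.5]
finger_gap: 0.157
at [ 0.6008 -0.0031  0.153 ] ang -174.71 shift cm [-0.19 -9.05  0.22] twist 0.005 gap 1.34
[0.05651955 0.03111958 0.013723  ]
```

```bash
python3 -m handwheel '[0,1.5,0,0,0.5,0,3,0,0,0.5,0,4.5,0,0,0.5,0,6,0,0,0.5,0,7.5,0,0,0.5,0,9,0,0,0.5,0,10.5,0,0,0.5,0,12,0,0,0.5]'
python3 -m handwheel '[0,1,0,0,0.5,0,2,0,0,0.5,0,2,0,0,0.5,0,2,0,0,0.5]'
python3 -c "
from h import *
s=pose()[:3,3];print(get_state()['wrist_force'],'along to go',.1099-(-.0867*s[0]+.9962*s[1]), s, 'barline tab x', .6115-.0867*(s[1]+.0872))"
```

```text
clock: 16.38
tool_pos: [0.5907, 0.1115, 0.1534]
tcp_rot: [-0.0, -0.043, 0.999, -0.0]
wrist_force: [-1.0, -0.6, -1.6]
finger_gap: 0.16
clock: 16.72
tool_pos: [0.589, 0.1316, 0.1534]
tcp_rot: [-0.0, -0.044, 0.999, -0.0]
wrist_force: [-0.2, -1.1, -3.8]
finger_gap: 0.158
[-0.23382956 -1.05994937 -3.80976848] along to go 0.02985358402201782 [0.58903255 0.13161568 0.15342585] barline tab x 0.5925286807259229
```

```bash
python3 -m handwheel '[0,1.2,0,0,0.5,0,2.4,0,0,0.5,0,3,0,0,0.5,0,3,0,0,0.5,0,3,0.2,0,0.5,0,3,0.2,0,0.5]'
python3 -m handwheel '[0,0,0,0,2,0,0,0,0,3,0,0,0,0,3,0,0,0,0,3]'
python3 - <<'E'
from h import *
np.set_printoptions(precision=4,suppress=True)
grab('wrist','w8');grab('scene','s3');s=pose()[:3,3];print(s)
r=lambda q:-.0867*q[...,0]+.9962*q[...,1]
for n in ['w8','s3']:
    p,X=cloud(n);hsv=cv2.cvtColor(p,cv2.COLOR_BGR2HSV)
    g=(cv2.inRange(hsv,np.array((50,90,30)),np.array((75,255,255)))>0)
    near=(np.hypot(X[...,0]-.61,X[...,1]-.16)<.1)
    rx=(.9962*X[...,0]+.0867*X[...,1])
    bar=.648*.9962-.09*.0867
    t=g&near&(X[...,2]>.19)&(rx<bar-.012); f=g&near&(X[...,2]>.055)&(X[...,2]<.11); k=g&near&(X[...,2]>.172)&(X[...,2]<.19)&(rx>bar-.008)
    for nm,m in [('tab',t),('foot',f),('mark',k)]:
        if m.sum()>10: print(n,nm,m.sum(),np.percentile(r(X[m]),[2,98]),np.percentile(r(X[m]),[2,98]).mean(),np.percentile(X[m][:,2],[2,98]))
b=load('w8')[0]; cv2.imwrite('pics/c5.png',np.hstack([b[180:480,120:520],cv2.resize(load('s3')[0][200:320,240:400],(400,300))]))
E
```

```text
clock: 17.22
tool_pos: [0.5865, 0.1617, 0.1514]
tcp_rot: [0.0, -0.044, 0.999, 0.0]
wrist_force: [-0.7, -0.5, -3.6]
finger_gap: 0.158
clock: 17.55
tool_pos: [0.5868, 0.1613, 0.152]
tcp_rot: [0.0, -0.043, 0.999, 0.0]
wrist_force: [-0.0, 0.3, -0.0]
finger_gap: 0.349
[0.5867 0.1616 0.1518]
w8 tab 5117 [0.1041 0.1173] 0.1106801639117243 [0.1919 0.2189]
w8 foot 2387 [0.0796 0.1418] 0.11066459662271208 [0.0709 0.09  ]
w8 mark 2196 [0.0938 0.1231] 0.10848685531595983 [0.1807 0.1828]
s3 tab 96 [0.1039 0.1161] 0.1100055939564525 [0.1924 0.2184]
s3 foot 309 [0.0788 0.1411] 0.10994276770500566 [0.0737 0.0901]
s3 mark 145 [0.0945 0.1225] 0.10848482337240709 [0.178  0.1836]
```

View pics/c5.png

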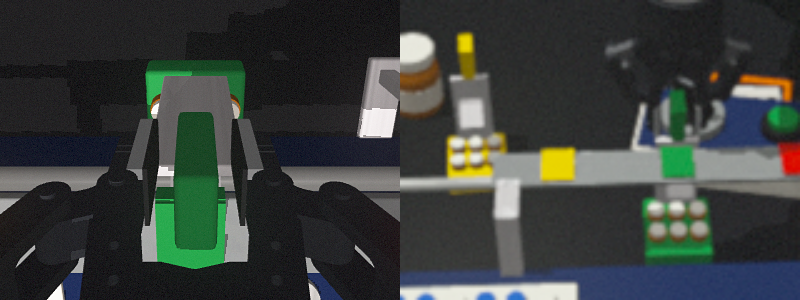

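```bash
python3 -m handwheel '[0,0,-2,0,3.5,0,0,-4,0,5,0,0,-6,0,6,0,0,-8,0,8.5,0,0,-8,0,8.5]'
python3 -c "
from h import *
go(.40,-.055,.22,188)"
```

```text
clock: 18.07
tool_pos: [0.5892, 0.1622, 0.2362]
tcp_rot: [0.004, -0.043, 0.999, 0.001]
wrist_force: [0.1, -0.1, 0.7]
finger_gap: 0.954
at [0.5892 0.1622 0.2362] ang -175.02 shift cm [ 20.75 -20.     1.4 ] twist -0.053 gap 8.15
```

```bash
python3 -m handwheel '[2.6,-2.5,0,0,8.5,5.2,-5,0,0,8.5,7.8,-7.5,0,0,8.5,10.4,-10,0.5,-0.02,8.5,13,-12.5,1,-0.05,8.5,15.6,-15,1.4,-0.05,8.5,18.2,-17.5,1.4,-0.05,8.5,20.7,-20,1.4,-0.05,8.5]'
python3 -m handwheel '[0,0,0,0,8.5,0,0,0,0,8.5,0,0,0,0,8.5]'
python3 - <<'E'
from h import *
np.set_printoptions(precision=4,suppress=True)
grab('wrist','w9'); go(.40,-.055,.22,188)
p,X=cloud('w9');hsv=cv2.cvtColor(p,cv2.COLOR_BGR2HSV)
m0=cv2.inRange(hsv,np.array((22,110,60)),np.array((34,255,255)))>0
m0&=(X[...,0]<.56)
for a,b in [(.146,.158),(.10,.16),(0.018,.027)]:
    m=m0&(X[...,2]>a)&(X[...,2]<b); q=X[m]; print(a,m.sum(), q.mean(0) if len(q) else 0); 
    if len(q)>5: r=cv2.minAreaRect(q[:,:2].astype(np.float32));print(r)
E
```

```text
clock: 18.73
tool_pos: [0.3957, -0.0567, 0.2167]
tcp_rot: [-0.0, -0.069, 0.998, 0.0]
wrist_force: [0.9, 0.6, -0.6]
finger_gap: 0.995
clock: 18.98
tool_pos: [0.398, -0.055, 0.2175]
tcp_rot: [0.0, -0.069, 0.998, 0.0]
wrist_force: [-0.2, 0.9, 0.5]
finger_gap: 0.996
at [ 0.3983 -0.0547  0.2175] ang -172.07 shift cm [-0.17 -0.05 -0.25] twist -0.001 gap 8.54
0.146 882 [ 0.4302 -0.0664  0.1504]
((0.43126311898231506, -0.06643819808959961), (0.030140751972794533, 0.013993406668305397), 9.552314758300781)
0.1 1324 [ 0.4267 -0.0665  0.1434]
((0.43228960037231445, -0.0726468488574028), (0.030179202556610107, 0.026584791019558907), 9.56794261932373)
0.018 1127 [ 0.4639 -0.0555  0.0222]
((0.4726288914680481, -0.05939554423093796), (0.07189378887414932, 0.06403069943189621), 10.023477554321289)
```

```bash
python3 -c "
from h import *
go(.4313,-.0664,.083,189.6)"
```

```text
at [ 0.3983 -0.0547  0.2175] ang -172.07 shift cm [-3.1  -1.61 13.46] twist -0.029 gap 8.54
```

```bash
python3 -m handwheel '[-3.1,-1.6,0,-0.03,7,-3.1,-1.6,2,-0.03,6,-3.1,-1.6,5,-0.03,5.5,-3.1,-1.6,8,-0.03,5,-3.1,-1.6,10.5,-0.03,5,-3.1,-1.6,12.5,-0.03,5,-3.1,-1.6,13.4,-0.03,5,-3.1,-1.6,13.4,-0.03,5]'
python3 -m handwheel '[0,0,0,0,2.5,0,0,0,0,1,0,0,0,0,0.5,0,0,0,0,0.5,0,0,0,0,0.5,0,0,0,0,0.5]' 50
python3 -m handwheel '[0,0,-1.5,0,0.5,0,0,-3,0,0.5,0,0,-5,0,0.5,0,0,-7,0,0.5,0,0,-9.3,0,0.5,0,0,-9.3,0,0.5,0,0,-9.3,0,0.5]'
python3 -c "
from h import *
go(.544,-.093,.18,185)"
```

```text
clock: 19.7
tool_pos: [0.4294, -0.0664, 0.0815]
tcp_rot: [-0.002, -0.084, 0.996, -0.0]
wrist_force: [-1.2, 0.8, 0.4]
finger_gap: 0.589
clock: 20.2
tool_pos: [0.4314, -0.067, 0.0844]
tcp_rot: [0.001, -0.084, 0.997, 0.0]
wrist_force: [-2.2, 1.5, 5.4]
finger_gap: 0.351
clock: 20.78
tool_pos: [0.4313, -0.0669, 0.1771]
tcp_rot: [0.001, -0.084, 0.996, 0.0]
wrist_force: [-0.1, 0.5, -2.8]
finger_gap: 0.153
at [ 0.4313 -0.0669  0.1771] ang -170.4 shift cm [-10.68  -4.45  -0.26] twist 0.08 gap 1.31
```

```bash
python3 -m handwheel '[-1.5,-0.6,-0.3,0,0.5,-3.5,-1.5,-0.3,0.02,0.5,-5.5,-2.3,-0.3,0.04,0.5,-7.5,-3.1,-0.3,0.06,0.5,-9.5,-4,-0.3,0.08,0.5,-10.6,-4.4,-0.3,0.08,0.5,-10.6,-4.4,-0.3,0.08,0.5,-10.6,-4.4,-0.3,0.08,0.5]'
python3 - <<'E'
from h import *
np.set_printoptions(precision=4,suppress=True)
grab('wrist','w10'); go(.6115,-.09,.18,185)
p,X=cloud('w10');hsv=cv2.cvtColor(p,cv2.COLOR_BGR2HSV)
m0=cv2.inRange(hsv,np.array((22,110,60)),np.array((34,255,255)))>0
m0&=(np.hypot(X[...,0]-.56,X[...,1]+.09)<.09)
for a,b in [(.18,.26),(.06,.13)]:
    q=X[m0&(X[...,2]>a)&(X[...,2]<b)]; print(len(q),np.percentile(q,[2,98],axis=0))
E
```

```text
clock: 21.45
tool_pos: [0.5411, -0.0928, 0.1774]
tcp_rot: [-0.002, -0.043, 0.999, -0.0]
wrist_force: [-0.7, 0.4, -2.9]
finger_gap: 0.157
at [ 0.5406 -0.0927  0.1777] ang -175.01 shift cm [-7.09 -0.34 -0.26] twist -0.0 gap 1.33
4712 [[ 0.5329 -0.0984  0.2022]
 [ 0.5724 -0.0848  0.237 ]]
3334 [[ 0.5046 -0.1247  0.0867]
 [ 0.5675 -0.0606  0.1125]]
```

```bash
python3 - <<'E'
from h import *
grab('scene','s4')
a=load('s4')[0][150:320,200:420];b=load('w10')[0]
cv2.imwrite('pics/c6.png',np.hstack([cv2.resize(a,(440,340),interpolation=cv2.INTER_CUBIC),cv2.resize(b,(360,270))[:, :] if 0 else cv2.resize(b[120:],(360,340))]))
E
```

```text
(no output)
```

View pics/c6.png

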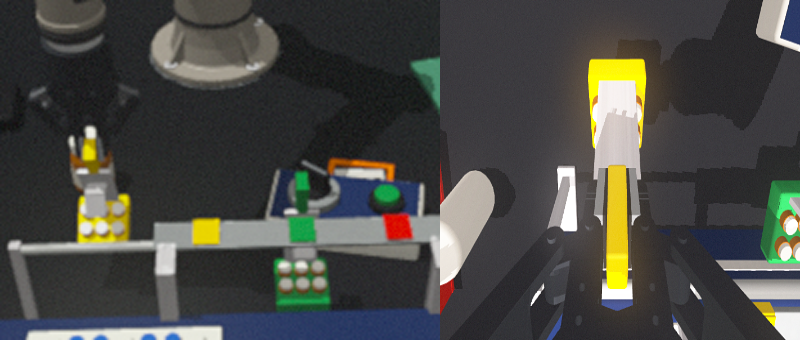

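```bash
python3 -m handwheel '[0,0,2,0,0.5,0,0,4,0,0.5,0,0,6,0,0.5,0,0,7,0,0.5,0,0,7.5,0,0.5,0,0,8,0,0.5,0,0,8.5,0,0.5,0,0,8.8,0,0.5]' 20
python3 -m handwheel '[0,0,0,0,0.5,0,0,0,0,0.5,0,0,0.2,0,0.5,0,0,0.2,0,0.5]' 20
python3 -m handwheel '[0,0,0,0,2,0,0,0,0,3,0,0,0,0,4,0,0,0,0,5,0,0,0,0,5]'
python3 - <<'E'
from h import *
np.set_printoptions(precision=4,suppress=True)
grab('wrist','w11'); go(.6115,-.09,.18,185)
p,X=cloud('w11');hsv=cv2.cvtColor(p,cv2.COLOR_BGR2HSV)
m0=cv2.inRange(hsv,np.array((22,110,60)),np.array((34,255,255)))>0
m0&=(np.hypot(X[...,0]-.56,X[...,1]+.09)<.09)
for a,b in [(.10,.16),(.148,.16),(.01,.04)]:
    q=X[m0&(X[...,2]>a)&(X[...,2]<b)]; print(len(q),np.percentile(q,[2,98],axis=0),cv2.minAreaRect(q[:,:2].astype(np.float32)))
E
```

```text
clock: 22.22
tool_pos: [0.554, -0.0929, 0.1069]
tcp_rot: [0.012, -0.043, 0.999, 0.002]
wrist_force: [-18.0, 7.4, 94.1]
finger_gap: 0.152
clock: 22.55
tool_pos: [0.5551, -0.0928, 0.1068]
tcp_rot: [0.014, -0.043, 0.999, 0.003]
wrist_force: [-13.9, 7.0, 83.6]
finger_gap: 0.154
clock: 22.97
tool_pos: [0.5459, -0.0943, 0.0943]
tcp_rot: [0.005, -0.043, 0.999, -0.0]
wrist_force: [-1.0, 0.3, -0.7]
finger_gap: 0.585
at [ 0.5435 -0.0932  0.0919] ang -175.03 shift cm [-6.84 -0.27 -8.78] twist -0.001 gap 4.99
2314 [[ 0.5372 -0.0951  0.1297]
 [ 0.5539 -0.0788  0.1597]] ((0.5496709942817688, -0.08708276599645615), (0.027210451662540436, 0.017947956919670105), 2.4236152172088623)
1576 [[ 0.5402 -0.0954  0.1483]
 [ 0.5473 -0.0825  0.1598]] ((0.5511372685432434, -0.08887090533971786), (0.024790536612272263, 0.01390352938324213), 0.9407728910446167)
874 [[ 0.5055 -0.1211  0.023 ]
 [ 0.574  -0.0584  0.0398]] ((0.5412880182266235, -0.0896841436624527), (0.07107993215322495, 0.06369907408952713), 1.9819825887680054)
```

```bash
python3 -m handwheel '[0,0,0,0,6,0,0,0,0,6,0,0,0,0,6,0,0,0,0,6,0,0,0,0,6,0,0,0,0,6]'
cat > look.py <<'E'
from h import *
import sys
np.set_printoptions(precision=4,suppress=True)
n=sys.argv[1];grab('wrist',n); go(.6115,-.09,.18,185)
p,X=cloud(n);hsv=cv2.cvtColor(p,cv2.COLOR_BGR2HSV)
m0=cv2.inRange(hsv,np.array((22,110,60)),np.array((34,255,255)))>0
m0&=(np.hypot(X[...,0]-.56,X[...,1]+.09)<.1)
for a,b in [(.10,.175),(.146,.16),(.01,.045)]:
    q=X[m0&(X[...,2]>a)&(X[...,2]<b)]; print(len(q),np.percentile(q,[2,98],axis=0),cv2.minAreaRect(q[:,:2].astype(np.float32)))
E
python3 look.py w12; python3 - <<'E'
from h import *
grab('scene','s5')
a=load('s5')[0][150:320,200:420];b=load('w12')[0]
cv2.imwrite('pics/c7.png',np.hstack([cv2.resize(a,(440,340),interpolation=cv2.INTER_CUBIC),cv2.resize(b[120:],(360,340))]))
E
```

```text
clock: 23.52
tool_pos: [0.5421, -0.0928, 0.0891]
tcp_rot: [-0.0, -0.044, 0.999, 0.0]
wrist_force: [0.5, -0.1, -0.3]
finger_gap: 0.703
at [ 0.5422 -0.0928  0.0891] ang -175.0 shift cm [-6.92 -0.33 -9.09] twist 0.0 gap 5.99
5542 [[ 0.4758 -0.0987  0.1204]
 [ 0.5042 -0.0854  0.1519]] ((0.4906877875328064, -0.09187130630016327), (0.030009454116225243, 0.014034085907042027), 2.1418938636779785)
4982 [[ 0.4761 -0.0986  0.1486]
 [ 0.5043 -0.0854  0.152 ]] ((0.4906964898109436, -0.091870978474617), (0.02999211847782135, 0.014034085907042027), 2.1418938636779785)
2497 [[ 0.4966 -0.1222  0.014 ]
 [ 0.567  -0.0588  0.0296]] ((0.5325689911842346, -0.09040559828281403), (0.07190171629190445, 0.06411552429199219), 1.953088402748108)
```

View pics/c7.png

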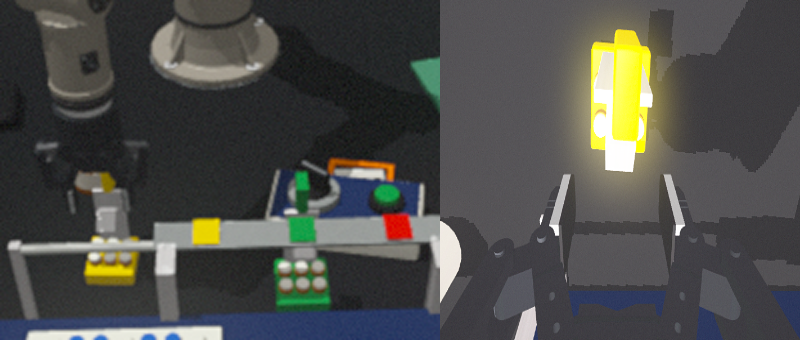

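```bash
python3 -c "
from h import *
go(.4907,-.0919,.083,182.1)"
python3 -m handwheel '[1.7,0,0,0.05,6,3.4,0,0,0.05,6,5.1,-0.4,0,0.05,5,5.1,-0.4,0.6,0.05,5,5.1,-0.4,0.6,0.05,5,5.1,-0.4,0.6,0.05,5]'
python3 -c "
from h import *
go(.4907,-.0919,.083,182.1)"
```

```text
at [ 0.5423 -0.0928  0.0893] ang -175.0 shift cm [5.13 0.54 0.63] twist 0.051 gap 6.0
clock: 24.12
tool_pos: [0.491, -0.1013, 0.0836]
tcp_rot: [-0.001, -0.019, 1.0, 0.001]
wrist_force: [-3.8, -0.1, 5.9]
finger_gap: 0.585
at [ 0.491  -0.1013  0.0836] ang -177.88 shift cm [-0.    0.94  0.06] twist 0.0 gap 5.0
```

```bash
python3 -m handwheel '[0,0.5,0,0,5,0,0.9,0,0,5,0,0.9,0,0,5,0,0.9,0,0,5]'
python3 look.py w13
```

```text
clock: 24.45
tool_pos: [0.4919, -0.0924, 0.0841]
tcp_rot: [-0.0, -0.019, 1.0, 0.0]
wrist_force: [-4.2, -1.9, 7.4]
finger_gap: 0.589
at [ 0.4918 -0.0926  0.0841] ang -177.85 shift cm [-11.96  -0.19  -9.6 ] twist -0.05 gap 5.0
6820 [[ 0.477  -0.0877  0.1151]
 [ 0.505  -0.0727  0.1535]] ((0.49185529351234436, -0.07668155431747437), (0.023327328264713287, 0.030781088396906853), 89.86318969726562)
4135 [[ 0.4773 -0.086   0.1467]
 [ 0.5056 -0.0725  0.1536]] ((0.4919288456439972, -0.07895314693450928), (0.014545828104019165, 0.030645178630948067), 88.92839813232422)
2712 [[ 0.4974 -0.1195  0.0113]
 [ 0.5661 -0.0569  0.0327]] ((0.5334362983703613, -0.08803063631057739), (0.06417936831712723, 0.07223408669233322), 89.40584564208984)
```

```bash
python3 -m handwheel '[0,0,-1,0,5,0,0,-2.5,0,6,0,0,-4,0,7,0,0,-6,0,8.5,0,0,-8,0,8.5,0,0,-8,0,8.5,0,0,-8,0,8.5]'
python3 look.py w14
```

```text
clock: 25.08
tool_pos: [0.4932, -0.0921, 0.1647]
tcp_rot: [0.002, -0.019, 1.0, 0.0]
wrist_force: [-0.6, -0.0, -0.1]
finger_gap: 0.997
at [ 0.4921 -0.092   0.1636] ang -177.84 shift cm [-11.94  -0.25  -1.63] twist -0.05 gap 8.5
1990 [[ 0.4766 -0.0952  0.1139]
 [ 0.5044 -0.082   0.1519]] ((0.491103857755661, -0.08802653849124908), (0.04001637548208237, 0.029578251764178276), 86.03146362304688)
1481 [[ 0.4769 -0.0952  0.1475]
 [ 0.5046 -0.082   0.152 ]] ((0.49114990234375, -0.08865702897310257), (0.013979965820908546, 0.029277566820383072), 88.66578674316406)
1703 [[ 0.4974 -0.1207  0.0113]
 [ 0.5675 -0.0579  0.0284]] ((0.5330957174301147, -0.08928312361240387), (0.06417281180620193, 0.07176221162080765), 88.83428192138672)
```

```bash
python3 -c "
from h import *
go(.4911,-.0888,.084,178.9)"
```

```text
at [ 0.4921 -0.092   0.1636] ang -177.84 shift cm [0.09 0.32 7.96] twist 0.057 gap 8.5
```

```bash
python3 -m handwheel '[0.1,0.3,0,0.057,7,0.1,0.3,2,0.057,6,0.1,0.3,4,0.057,5,0.1,0.3,6,0.057,5,0.1,0.3,7.3,0.057,5,0.1,0.3,7.9,0.057,5,0.1,0.3,7.9,0.057,5,0.1,0.3,7.9,0.057,5]'
python3 -m handwheel '[0,0,0,0,2.5,0,0,0,0,1,0,0,0,0,0.5,0,0,0,0,0.5,0,0,0,0,0.5,0,0,0,0,0.5,0,0,0,0,0.5,0,0,0,0,0.5]' 60
python3 -c "
from h import *
go(.4911,-.0888,.084,178.9)"
```

```text
clock: 25.8
tool_pos: [0.4903, -0.0894, 0.0842]
tcp_rot: [-0.0, 0.01, 1.0, -0.0]
wrist_force: [-0.1, 0.2, 0.5]
finger_gap: 0.586
clock: 26.47
tool_pos: [0.4911, -0.0895, 0.0853]
tcp_rot: [0.001, 0.01, 1.0, 0.0]
wrist_force: [-2.9, -0.0, 5.5]
finger_gap: 0.149
at [ 0.4911 -0.0895  0.0853] ang 178.86 shift cm [0.   0.07 0.13] twist -0.001 gap 1.27
```

```bash
python3 -m handwheel '[0,0,-1,0,0.5,0,0,-2.5,0,0.5,0,0,-4,0,0.5,0,0,-5.5,0,0.5,0,0,-7,0,0.5,0,0,-8.5,-0.05,0.5,0,0,-9.5,-0.107,0.5,0,0,-9.5,-0.107,0.5]'
python3 - <<'E'
from h import *
np.set_printoptions(precision=4,suppress=True)
n='w15';grab('wrist',n); go(.6100,-.09,.18,185)
p,X=cloud(n);hsv=cv2.cvtColor(p,cv2.COLOR_BGR2HSV)
m0=cv2.inRange(hsv,np.array((22,110,60)),np.array((34,255,255)))>0
m0&=(np.hypot(X[...,0]-.51,X[...,1]+.09)<.1)
for a,b in [(.2,.27),(.10,.135)]:
    q=X[m0&(X[...,2]>a)&(X[...,2]<b)]; print(len(q),np.percentile(q,[2,98],axis=0))
E
```

```text
clock: 27.13
tool_pos: [0.4916, -0.0894, 0.1816]
tcp_rot: [0.002, -0.044, 0.999, 0.0]
wrist_force: [0.8, 0.3, -2.5]
finger_gap: 0.157
at [ 0.4908 -0.0893  0.1803] ang -175.05 shift cm [-11.87  -1.1    0.05] twist -0.001 gap 1.33
5548 [[ 0.482  -0.0958  0.2101]
 [ 0.5106 -0.0818  0.2482]]
2329 [[ 0.5005 -0.1177  0.1019]
 [ 0.5348 -0.0549  0.1202]]
```

```bash
python3 -m handwheel '[-1.7,-0.2,0,0,0.5,-3.4,-0.4,0,0,0.5,-5.1,-0.6,0,0,0.5,-6.8,-0.8,0,0,0.5,-8.5,-1,0,0,0.5,-10,-1.1,0,0,0.5,-11.2,-1.1,0,0,0.5,-11.6,-1.1,0,0,0.5]'
python3 -m handwheel '[0,0,0,0,0.5,0,0,0.8,0,0.5,0,0,1.6,0,0.5,0,0,2.1,0,0.5,0,0,2.5,0,0.5,0,0,2.7,0,0.5,0,0,2.7,0,0.5]'
python3 -c "
from h import *
go(.6085,-.09,.153,185)"
```

```text
clock: 27.85
tool_pos: [0.6077, -0.0895, 0.1778]
tcp_rot: [-0.001, -0.043, 0.999, -0.0]
wrist_force: [-0.8, 0.9, -1.3]
finger_gap: 0.153
clock: 28.43
tool_pos: [0.6063, -0.0901, 0.1519]
tcp_rot: [-0.001, -0.044, 0.999, 0.0]
wrist_force: [0.2, -1.1, -1.9]
finger_gap: 0.158
at [ 0.6063 -0.0901  0.1519] ang -175.01 shift cm [-0.22 -0.01 -0.11] twist -0.0 gap 1.35
```

```bash
python3 -m handwheel '[0,0,0.1,0,1,0,0,0.1,0,3,0,0,0.1,0,3,0,0,0.1,0,3,0,0,0.1,0,3]'
cat > chk.py <<'E'
from h import *
import sys
np.set_printoptions(precision=4,suppress=True)
r=lambda q:-.0867*q[...,0]+.9962*q[...,1]
bar=.648*.9962-.09*.0867
for cn in sys.argv[2:]:
    n=cn[0]+sys.argv[1]; grab(cn,n)
    p,X=cloud(n);hsv=cv2.cvtColor(p,cv2.COLOR_BGR2HSV); rx=(.9962*X[...,0]+.0867*X[...,1])-bar
    for c,lo,hi in [('green',(50,90,30),(75,255,255)),('yellow',(22,110,60),(34,255,255))]:
        g=(cv2.inRange(hsv,np.array(lo),np.array(hi))>0)&(abs(rx)<.08)&(r(X)>-.3)&(r(X)<.16)
        for nm,m in [('tab',g&(X[...,2]>.195)&(X[...,2]<.24)&(rx<-.012)),('foot',g&(X[...,2]>.055)&(X[...,2]<.115)),('mark',g&(X[...,2]>.172)&(X[...,2]<.19)&(rx>-.008))]:
            if m.sum()>10: a=np.percentile(r(X[m]),[2,98]); print(cn,c,nm,m.sum(),'along',a,round(a.mean(),4),'x',np.percentile(rx[m],[2,98]),'z',np.percentile(X[m][:,2],[2,98]))
print(get_state()['clock'],pose()[:3,3],get_state()['wrist_force'])
E
python3 chk.py 20 wrist scene
```

```text
clock: 28.85
tool_pos: [0.6075, -0.0903, 0.152]
tcp_rot: [0.001, -0.044, 0.999, -0.0]
wrist_force: [0.6, -0.0, 0.5]
finger_gap: 0.349
wrist green foot 1439 along [0.0775 0.081 ] 0.0793 x [-0.0226  0.0348] z [0.0665 0.0861]
wrist yellow tab 4674 along [-0.1484 -0.1353] -0.1419 x [-0.051  -0.0225] z [0.1968 0.218 ]
wrist yellow foot 2294 along [-0.1728 -0.1108] -0.1418 x [-0.0342 -0.0061] z [0.0711 0.0896]
wrist yellow mark 3080 along [-0.0171  0.0033] -0.0069 x [-0.0072  0.0284] z [0.1793 0.1829]
scene green tab 89 along [0.1036 0.1162] 0.1099 x [-0.0484 -0.0169] z [0.1961 0.2193]
scene green foot 313 along [0.0785 0.1414] 0.1099 x [-0.0314  0.0392] z [0.0741 0.0895]
scene green mark 143 along [0.0944 0.1225] 0.1085 x [-0.0058  0.0284] z [0.1779 0.1842]
scene yellow tab 104 along [-0.1492 -0.1354] -0.1423 x [-0.0488 -0.0179] z [0.1968 0.2178]
scene yellow foot 422 along [-0.1733  0.1207] -0.0263 x [-0.0267  0.0398] z [0.0724 0.0949]
scene yellow mark 152 along [-0.0166  0.0133] -0.0017 x [-0.0061  0.0292] z [0.1762 0.1834]
28.95 [ 0.6073 -0.0902  0.1518] [0.0415 0.193  0.3552]
```

```bash
python3 -m handwheel '[0,0.05,0,0,1,0,0.05,0,0,0.5,0,0.05,0,0,0.5,0,0.05,0,0,0.5,0,0.05,0,0,0.5,0,0.05,-0.2,0,0.5,0,0.05,-0.2,0,0.5]' 40
python3 -m handwheel '[0,1,0,0,0.5,0,2.5,0,0,0.5,0,4,0,0,0.5,0,5.5,0,0,0.5,0,7,0,0,0.5,0,8,0,0,0.5,0,8,0,0,0.5]'
python3 -m handwheel '[0,1.2,0,0,0.5,0,2.5,0,0,0.5,0,4,0,0,0.5,0,5.1,0,0,0.5,0,5.1,0,0,0.5,0,5.1,0,0,0.5]'
python3 -c "
from h import *
s=pose()[:3,3];print(get_state()['wrist_force'],'to go',-.0022-(-.0867*s[0]+.9962*s[1]), s)"
```

```text
clock: 29.53
tool_pos: [0.6065, -0.0895, 0.1532]
tcp_rot: [-0.0, -0.044, 0.999, 0.0]
wrist_force: [1.2, 0.5, -1.6]
finger_gap: 0.16
clock: 30.12
tool_pos: [0.5995, -0.0056, 0.1529]
tcp_rot: [-0.001, -0.046, 0.999, 0.001]
wrist_force: [1.0, 1.5, -1.6]
finger_gap: 0.16
clock: 30.62
tool_pos: [0.5954, 0.0416, 0.1534]
tcp_rot: [-0.0, -0.044, 0.999, -0.0]
wrist_force: [-0.2, -0.5, -1.5]
finger_gap: 0.16
[-0.24840349 -0.54477881 -1.53262944] to go 0.008008594188951591 [0.59544954 0.04157487 0.15343163]
```

```bash
python3 -m handwheel '[0,0.4,0,0,0.5,0,0.8,0,0,0.5,0,0.8,0,0,0.5,0,0.8,0.2,0,0.5,0,0.8,0.2,0,0.5]'
python3 -m handwheel '[0,0,0,0,2,0,0,0,0,3,0,0,0,0,3,0,0,0,0,3]'
python3 chk.py 21 wrist scene
```

```text
clock: 31.03
tool_pos: [0.5951, 0.0486, 0.1517]
tcp_rot: [0.0, -0.043, 0.999, 0.0]
wrist_force: [0.7, 0.9, -0.4]
finger_gap: 0.156
clock: 31.37
tool_pos: [0.5951, 0.0486, 0.1517]
tcp_rot: [0.0, -0.044, 0.999, 0.0]
wrist_force: [0.1, 0.2, 0.5]
finger_gap: 0.349
wrist green tab 3655 along [0.1027 0.1089] 0.1058 x [-0.05   -0.0209] z [0.1954 0.2153]
wrist green foot 4674 along [0.0785 0.1388] 0.1086 x [-0.0354  0.0352] z [0.0711 0.0898]
wrist green mark 3153 along [0.0934 0.123 ] 0.1082 x [-0.0074  0.024 ] z [0.1804 0.1829]
wrist yellow tab 4787 along [-0.0093  0.0041] -0.0026 x [-0.0508 -0.0219] z [0.1965 0.2181]
wrist yellow foot 2394 along [-0.0337  0.0827] 0.0245 x [-0.0344 -0.0032] z [0.0709 0.0898]
wrist yellow mark 2086 along [-0.0161  0.0133] -0.0014 x [-0.0072  0.0227] z [0.1807 0.1828]
scene green tab 87 along [0.104  0.1162] 0.1101 x [-0.0485 -0.0176] z [0.1959 0.2187]
scene green foot 310 along [0.0785 0.1411] 0.1098 x [-0.0316  0.0385] z [0.073  0.0894]
scene green mark 147 along [0.0945 0.1226] 0.1085 x [-0.0076  0.0294] z [0.1775 0.1843]
scene yellow tab 86 along [-0.0089  0.003 ] -0.0029 x [-0.0471 -0.0182] z [0.1974 0.2183]
scene yellow foot 406 along [-0.034   0.1107] 0.0384 x [-0.0279  0.0401] z [0.0738 0.0954]
scene yellow mark 154 along [-0.0163  0.0133] -0.0015 x [-0.0074  0.0284] z [0.1776 0.1839]
31.4667 [0.5949 0.0487 0.1516] [ 0.9661 -1.3281 -0.1479]
```

```bash
python3 -m handwheel '[0,0,-2,0,3.5,0,0,-4,0,5,0,0,-6,0,6,0,0,-8,0,6,0,0,-9,0,4,0,0,-9,0,2]'
python3 -c "
from h import *
go(.43,.25,.2,185)"
```

```text
clock: 31.97
tool_pos: [0.5965, 0.0487, 0.2441]
tcp_rot: [0.003, -0.044, 0.999, 0.0]
wrist_force: [0.6, -0.2, 0.2]
finger_gap: 0.434
at [0.5965 0.0487 0.2441] ang -175.0 shift cm [14.86 21.5   4.35] twist -0.0 gap 3.7
```

```bash
python3 -m handwheel '[3.5,0,0,0,0,7,1.5,0,0,0,10,4.5,0,0,0,12,8,0,0,0,14,11.5,1,0,0,14.8,15,2.5,0,0,14.8,18.5,4,0,0,14.8,21.5,4.3,0,0]'
python3 -m handwheel '[0,0,0,0,0,0,0,0,0,0,0,0,0,0,0]'
python3 - <<'E'
from h import *
np.set_printoptions(precision=4,suppress=True)
grab('wrist','w30');p,X=cloud('w30');hsv=cv2.cvtColor(p,cv2.COLOR_BGR2HSV)
m=(cv2.inRange(hsv,np.array((50,90,30)),np.array((75,255,255)))>0)&(abs(X[...,2]-.072)<.006)&(np.hypot(X[...,0]-.443,X[...,1]-.278)<.03)
print('btn',m.sum(),cv2.minEnclosingCircle(X[m][:,:2].astype(np.float32)),X[m][:,2].mean())
m=(X[...,2]>.096)&(X[...,2]<.108)&(np.hypot(X[...,0]-.4335,X[...,1]-.1785)<.035)
print('sel',m.sum(),cv2.minAreaRect(X[m][:,:2].astype(np.float32)))
go(.444,.278,.06)
E
python3 chk.py 31 scene | grep -v foot
```

```text
clock: 32.63
tool_pos: [0.425, 0.2514, 0.1952]
tcp_rot: [-0.002, -0.045, 0.999, -0.001]
wrist_force: [1.1, 0.1, -0.6]
finger_gap: -0.003
clock: 32.88
tool_pos: [0.4283, 0.249, 0.1976]
tcp_rot: [-0.001, -0.043, 0.999, -0.001]
wrist_force: [0.5, -0.1, 0.3]
finger_gap: -0.002
btn 1358 ((0.4453757703304291, 0.2774941921234131), 0.016908681020140648) 0.07239237949087152
sel 1326 ((0.4343615174293518, 0.178622767329216), (0.04597468301653862, 0.01385198812931776), 54.06003189086914)
at [0.4287 0.2486 0.198 ] ang -175.1 shift cm [-1.78  2.82 13.79] twist 0.0 gap 0.01
scene green tab 92 along [0.1074 0.1206] 0.114 x [-0.0478 -0.0176] z [0.1963 0.2189]
scene green mark 146 along [0.0948 0.1224] 0.1086 x [-0.0072  0.0291] z [0.1776 0.1835]
scene yellow tab 86 along [-0.0089  0.0031] -0.0029 x [-0.0469 -0.0195] z [0.1961 0.2189]
scene yellow mark 153 along [-0.0163  0.0133] -0.0015 x [-0.007   0.0285] z [0.1774 0.1841]
32.9833 [0.4289 0.2485 0.1982] [-1.1172  0.0885  0.7319]
```

```bash
python3 -m handwheel '[-1.8,2.8,1,0,0,-1.8,2.8,4,0,0,-1.8,2.8,7,0,0,-1.8,2.8,10,0,0,-1.8,2.8,12,0,0,-1.8,2.8,13.4,0,0,-1.8,2.8,13.4,0,0]'
python3 chk.py 32 scene top | grep -v foot;python3 -c "
from h import *
go(.4447,.278,.038)"
```

```text
clock: 33.57
tool_pos: [0.4425, 0.2767, 0.0618]
tcp_rot: [-0.002, -0.042, 0.999, -0.002]
wrist_force: [-0.6, -0.3, -0.1]
finger_gap: 0.0
scene green tab 91 along [0.1075 0.1206] 0.114 x [-0.0479 -0.017 ] z [0.1969 0.2196]
scene green mark 143 along [0.0948 0.1226] 0.1087 x [-0.0066  0.0302] z [0.1776 0.184 ]
scene yellow tab 86 along [-0.0092  0.003 ] -0.0031 x [-0.0464 -0.0185] z [0.1957 0.2178]
scene yellow mark 156 along [-0.0164  0.0133] -0.0016 x [-0.0076  0.0286] z [0.1766 0.1838]
top green tab 77 along [0.1105 0.123 ] 0.1167 x [-0.0527 -0.0222] z [0.1988 0.2217]
top green mark 151 along [0.0961 0.1232] 0.1096 x [-0.0069  0.0259] z [0.1757 0.1867]
top yellow tab 79 along [-0.0068  0.0061] -0.0003 x [-0.054  -0.0235] z [0.1973 0.2221]
top yellow mark 142 along [-0.0129  0.0134] 0.0003 x [-0.0065  0.028 ] z [0.1757 0.1871]
33.6667 [0.4446 0.2785 0.0648] [-0.3428 -0.0513  0.4702]
at [0.4446 0.2785 0.0648] ang -175.11 shift cm [-0.   -0.05  2.68] twist 0.0 gap -0.0
```

```bash
python3 -m handwheel '[0,0,0.8,0,0,0,0,1.6,0,0,0,0,2.2,0,0,0,0,2.5,0,0,0,0,2.6,0,0,0,0,2.6,0,0]'
```

```text
clock: 34.17
tool_pos: [0.4455, 0.2803, 0.0428]
tcp_rot: [0.0, -0.043, 0.999, 0.001]
wrist_force: [-8.0, -5.3, 32.0]
finger_gap: 0.005
```

```bash
python3 -m handwheel '[0,0,0,0,0,0,0,-1.5,0,0,0,0,-4,0,0,0,0,-8,0,0,0,0,-11,0,0,0,0,-12,0,0,0,0,-12,0,0,0,0,-12,0,0]'
python3 chk.py 40 wrist scene top | grep -v foot
python3 - <<'E'
from h import *
for n in ['w40','t40']:
    p,X=cloud(n);hsv=cv2.cvtColor(p,cv2.COLOR_BGR2HSV)
    m=(cv2.inRange(hsv,np.array((50,90,30)),np.array((75,255,255)))>0)&(abs(X[...,2]-.07)<.01)&(np.hypot(X[...,0]-.445,X[...,1]-.278)<.025)
    print('btn',m.sum(),X[m][:,2].mean())
    m=(X[...,2]>.096)&(X[...,2]<.108)&(np.hypot(X[...,0]-.4335,X[...,1]-.1785)<.035)
    print('sel',m.sum(),cv2.minAreaRect(X[m][:,:2].astype(np.float32)))
p,X=cloud('t40')
for n,b in [('bottle',(455,160,490,200)),('jar',(400,282,432,314)),('beaker',(172,240,210,272))]:
    m=np.zeros(p.shape[:2],bool);m[b[1]:b[3],b[0]:b[2]]=1;m&=X[...,2]>.03;q=X[m];print(n,q.mean(0),q[:,2].max())
cv2.imwrite('pics/c9.png',np.hstack([cv2.resize(load('s40')[0][180:320,180:420],(480,280)),cv2.resize(load('w40')[0],(320,240))[:, :] if 0 else cv2.resize(load('w40')[0],(320,280))]))
E
```

```text
clock: 34.83
tool_pos: [0.4437, 0.2795, 0.1581]
tcp_rot: [-0.0, -0.044, 0.999, 0.0]
wrist_force: [-0.3, 0.1, -0.4]
finger_gap: -0.003
scene green tab 90 along [0.1075 0.1205] 0.114 x [-0.0494 -0.0171] z [0.1976 0.2186]
scene green mark 145 along [0.0948 0.1225] 0.1086 x [-0.007   0.0287] z [0.1777 0.1838]
scene yellow tab 87 along [-0.0089  0.003 ] -0.0029 x [-0.0469 -0.018 ] z [0.1961 0.2184]
scene yellow mark 153 along [-0.0164  0.0132] -0.0016 x [-0.0071  0.0278] z [0.1766 0.1838]
top green tab 73 along [0.1106 0.1227] 0.1166 x [-0.0526 -0.0225] z [0.198  0.2199]
top green mark 151 along [0.0961 0.1233] 0.1097 x [-0.0068  0.0265] z [0.1744 0.1869]
top yellow tab 75 along [-0.0066  0.0061] -0.0003 x [-0.0531 -0.0245] z [0.1973 0.2222]
top yellow mark 144 along [-0.0125  0.0137] 0.0006 x [-0.0062  0.0289] z [0.1753 0.1859]
34.9833 [0.4428 0.2787 0.1564] [-0.1832  0.2262  0.0389]
btn 1886 0.07213515620797041
sel 1959 ((0.43444690108299255, 0.1784382313489914), (0.046280231326818466, 0.01450654398649931), 53.59718704223633)
btn 0 nan
sel 88 ((0.43215087056159973, 0.17965638637542725), (0.04624634236097336, 0.013673515990376472), 55.02289962768555)
bottle [ 0.67553666 -0.31635911  0.09811389] 0.15638485602944896
jar [ 0.35753904 -0.14060137  0.07601681] 0.09281446746180899
beaker [0.47751775 0.43572063 0.13075879] 0.5796696889365236<stdin>:5: RuntimeWarning: Mean of empty slice.
  ret = ret.dtype.type(ret / rcount)
```

View pics/c9.png

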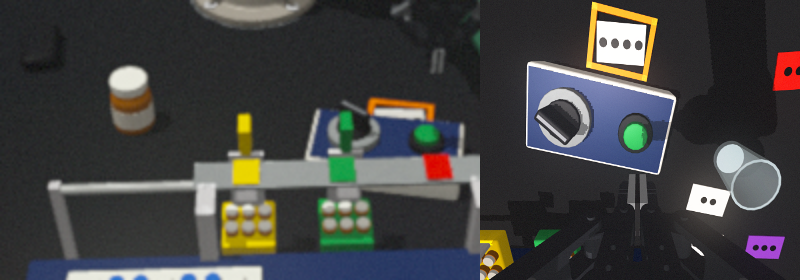

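```bash
python3 -c "
from h import *
print(hand_in())"
```

```text
the job is handed in; nothing more can be done
None
```

I hung both carriers that were present, green then yellow (there was no red one). The selector is four clicks from its anticlockwise stop, because the framed card has 4 dots. I then pressed the start button, let it come back up and handed the job in; no verdict is reported.

**Last checks**
- **Yellow:** it hangs within about 1.5 mm of its mark.
- **Green:** it hangs 5 mm off its mark in the scene camera and 7 mm off in the top camera, inside the 15 mm limit. It was within 2 mm when I let it go. It shifted later, either brushed by the gripper or knocked. I left it.
- **Selector:** the bar stands at 53.6–55°, against an expected 53.6°. That assumes it started at the clockwise stop.
- **Button:** I pressed it with 32 N against its 5 N spring, and its top is back at 72 mm. I took "fully down" from the force rather than seeing it directly.
- **Bystanders:** the bottle and jar have not moved. The beaker stands in the last wrist picture, but the arm hid it from the top camera, so I have no position for it.

**What went wrong on the way**
- **Fingertips:** they sit about 23–28 mm higher than the stated tool point, so my first grip on the selector closed above it. I lowered the tool and gripped again.
- **Yellow pickup:** the first lift tilted the carrier. Setting it down to right it took the wrist force to 94 N (limit 120 N). While I was lining up the regrip, the fingers tipped the carrier again. It then stood upright and I gripped it properly.

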